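Fetch the V-blocks from behind the chuck and the screw jack

TASK

Two V-blocks are needed on the surface plate to carry a shaft. Stand the drill chuck and the screw jack that block them upright on the rubber mat, then fetch both V-blocks from the back of the wooden tray and set them groove up on the plate, on its long centre line, one 70 mm to each side of its middle, with the grooves in line. Only then put the chuck and the jack back upright in the tray, each in the spot where it stood before, without tipping anything over or disturbing the scriber, the screwdriver or the grease pot.

Things in the scene. Friction and masses are not known exactly. Their poses are not given: they have to be found in the camera images.
- chuck: steel drill chuck standing on its nose in one front bay of the tray, taper arbor upwards, 147 mm high, 0.75 kg. Origin: centre of its underside, z up along its axis. Nose 36 mm diameter; body 50 mm diameter from 20 to 42 mm up; round arbor, 18 mm diameter from 68 to 120 mm up (grip it there, about 105 mm up), 16.6 mm at 136 mm, flat tang 11 x 6 mm at the top
- jack: machinist's screw jack, dark steel, standing in the other front bay, 122 mm high, 0.65 kg. Origin: centre of its underside, z up along its axis. Foot 50 mm diameter, 14 mm high; straight round body 38 mm diameter from 14 to 88 mm up (grip it there, about 75 mm up); above it a 30 mm knurled nut, a 16 mm spindle and a 28 mm swivel pad
- vblock_a: one of two identical ground steel V-blocks, 60 long x 40 wide x 35 mm high, 0.58 kg, in the back row of the tray, 90 degree groove (26 mm wide, 13 mm deep) upwards. Origin: centre of its underside; x along the groove (60 mm), y across (40 mm, the way to grip it), z up. Groove along the tray's y; 4 to 12 mm behind what stands in front, 12 mm from the other V-block. This one starts on the tray's +y side
- vblock_b: one of two identical ground steel V-blocks, 60 long x 40 wide x 35 mm high, 0.58 kg, in the back row of the tray, 90 degree groove (26 mm wide, 13 mm deep) upwards. Origin: centre of its underside; x along the groove (60 mm), y across (40 mm, the way to grip it), z up. Groove along the tray's y; 4 to 12 mm behind what stands in front, 12 mm from the other V-block. This one starts on the tray's -y side
- tray: fixed plywood tray, 158 (x) x 166 mm (y), floor 8 mm and rim (8 mm thick) 18 mm above the bench. Origin: centre of its underside; -x side faces the robot. In front two bays, parted by a rim-high divider 8 mm thick, hold chuck and jack (either way round), at about x = -42, y = +/-37 mm. V-blocks behind at x = 11, y = +/-36 mm; 40 mm behind them is free
- mat: side area: fixed black rubber bench mat, 240 mm (x) x 150 mm (y) x 3 mm, empty. Origin: centre of its underside. It lies to the left or to the right of the tray (it and the plate change sides)
- plate: fixed steel surface plate, 250 mm (x, its long side) x 180 mm (y), top face 40 mm above the bench. Origin: centre of its underside. The V-blocks belong at x = +70 and -70 mm, y = 0 in its frame, either one at either end, grooves along x. It lies on the other side of the tray from the mat
- scriber: bystander: aluminium scriber 122 mm long, 8 mm thick, lying on the plate along its long side, about 76 mm to -y of the plate's centre line. Origin: underside of its handle's middle
- screwdriver: bystander: screwdriver 190 mm long lying crosswise on the bench in front of the tray. Origin: underside near its middle
- pot: bystander: small grey plastic grease pot with a steel lid, 46 mm diameter, 42 mm high, on the bench in front of the tray. Origin: centre of its underside
Mind the look-alikes: they are no part of the job. What is shaped like the vblock_a but blue is not meant.

How it is judged:
By the outcome, as a careful person would: the job done as asked, in the order asked, and still so for the second after the job is handed in, with the robot touching nothing.
It also fails if it takes over 141 s, if anything falls off the work surface, if the arm or the gripper's body presses on something with over 40 N, if the wrist force passes 120 N, or if a joint passes its speed limit or range.

ROBOT

A 6-joint arm with a two-finger parallel gripper is mounted at the origin on the work surface. World frame = base frame: x ahead of the robot, y to its left, z up, the work surface at z = 0. Lengths are in m, angles in degrees, forces in N, time in s.
With the tool pointing down it reaches from about 0.25 to 0.725 m from the base axis. Payload 9.7 kg.
Tool frame: the origin (TCP) lies at the very end of the fingers, on their centre line; the grasp point (between the pads) lies 19 mm behind it; z points along the fingers, y is the line along which they close (so a half turn about z gives the same grasp; the last joint's range is limited). The gripper opens to 85 mm and grips with 20 to 120 N. Pads are 22 mm wide; open, the fingers measure 114 mm over their backs; the gripper's body (76 mm by 85 mm) begins 54 mm behind the grasp point. The pads swing forward as they close: fully open they stand 13 mm farther back than shut.
Start: joints at [-63.083, 4.979, 10.078, 95.1, 0, 90], TCP at [0.249, -0.49, 0.231] pointing down, gripper open.
Joint ranges: [-179.16, 179.16], [-48.56, 103.87], [-65.8, 70.77], [-126.05, 130.52], [-82.76, 87.17], [-180, 180]. Speed limits (degrees/s): [127.2, 127.2, 147.25, 180, 180, 180].

INTERFACE

Orientations are given as [roll, pitch, yaw] about the fixed x, y, z axes, in that order (R = Rz(yaw) Ry(pitch) Rx(roll)).
In Python, from workcell import bot gives the robot as it stands.
- The arm moves only by the tool arm_command, never from a script. Its argument "series" is a list of rows, each a list of 4 numbers: the shift along the tool's x, y, z in m, then the turn about the tool's z in rad. A call has exactly 5 rows; each row is the pose to reach, as a shift and turn from the pose commanded when the call began, along the tool's axes at that moment; what a row does not reach only later rows make up. A row lasts 1/10 s, in which the tool goes at most 50 mm and 8.59 degrees, less where a joint would pass 70% of its speed; a pose out of reach is approached as far as the arm can. A call with a gripper value outside its range is refused whole. "hand" is the finger opening in m, from 0 to 0.0854, set as the call begins (left out, the last holds). The fingers move at their own pace and stop on an object; "grip_force" is the grip in N (left out, the last holds). Time passes only in rows, so rows that repeat a pose let the fingers close, or fill a call up. It gives the time, the measured TCP pose, the force, the opening and the grip force at its end, in the units of the state.
- bot.get_obs(): the state, without advancing time (a new reading comes with each control period).
- bot.camera(name): name is "side" or "top"; returns a dict with "color" (420x560x3 uint8, blue, green, red), "camera_matrix" (3x3 intrinsics, pixels), "xyz" and "orientation" of the camera in the world. Camera axes: x right, y up, looking along -z (the intrinsics and any distortion apply to the point x, -y, -z); pixel columns grow to the right and rows downward; lengths in m; the calibration is good to about 2 mm. A picture is of the moment at which its call begins. There is no depth.
- bot.job_done(): hands the job in; it is judged then, once.
Trained networks look in the newest picture that a camera, given by its name, has taken for a name from the list of things; names that differ only in an ending like _2 or _b are one class to them, and where a whole thing is asked for, a point or a joint stands for the part that bears it (a point fixed in the world has none). Each returns a list of dicts, best first, with "confidence" (0 to 1); they miss things now and then, are a little off and sometimes report something else, mostly with a low value. They report only what shows in the picture. A call takes as long as a camera call. They do not tell look-alikes from the thing itself.
- bot.find_in(camera, target): "location" ([column, row] in pixels, amid what is visible of it).
- bot.mark_of(camera, target): "location" ([column, row] in pixels: a listed point, or the origin of a listed thing).
The state is a dict: "time": time; "q": joint angles; "qd": joint speeds; "joint_efforts": joint torques, N m; "ee_pos": TCP position; "tcp_rot": TCP orientation; "wrist_force": force on the tool from outside, world axes, zero at the start; "torque": the same for the moment, N m; "opening": finger opening in m; "grasp_force": force on a finger pad.
Only numpy, scipy, OpenCV 4.12 (cv2) and the standard library are available. Lean on these libraries where they do the work, as an engineer would, in place of code of your own. Each camera call takes 0.05 s, during which the arm holds its last target. There are 200 camera calls.

## Working session

There is one attempt and no reset: what is moved stays moved. The work goes in short steps, Python scripts to look and compute and a tool call to move; the robot and the scene stay as the last step left them, time stands still between calls to the robot, and variables do not carry over. Pictures are saved under pics/ and viewed, at most 14 in all, crops included, and the job is handed in when it is done.

Besides the shell and the picture viewer there is one more tool, called after ">>>" as name(argument=value, ...), one argument or row to a line, values as JSON. arm_command: Moves the arm, as the interface text tells. Its arguments: {"type":"object","properties":{"series":{"type":"array"},"hand":{"type":"number"},"grip_force":{"type":"number"}},"required":["series"]}

```bash
ls; mkdir -p pics; python3 - <<'E'
from workcell import bot
import cv2
for n in("top","side"):
    c=bot.camera(n); cv2.imwrite(f"pics/{n}0.png",c["color"]); print(n,c["camera_matrix"],c["xyz"],c["orientation"],[k for k in c])
    for t in("chuck","jack","vblock_a","tray","mat","plate","scriber","screwdriver","pot"):
        print(t,[(x["location"],round(x["confidence"],2)) for x in bot.mark_of(n,t)])
print(bot.get_obs())
E
```

```text
pics
top [[521.47246927   0.         281.77199673]
 [  0.         521.47246927 214.11469172]
 [  0.           0.           1.        ]] [ 0.41658588 -0.05006368  1.35579189] [  4.71904916   1.49543757 -90.31746125] ['color', 'camera_matrix', 'xyz', 'orientation']
chuck [([264.8, 272.0], 0.71), ([303.7, 219.6], 0.61)]
jack [([272.9, 216.0], 0.7), ([401.4, 237.5], 0.45)]
vblock_a [([298.4, 202.8], 0.98), ([225.2, 168.5], 0.95), ([272.5, 194.9], 0.63), ([434.8, 225.1], 0.62), ([215.7, 216.4], 0.61)]
tray [([289.0, 202.7], 0.97)]
mat [([157.3, 234.5], 0.82)]
plate [([400.3, 238.6], 0.95), ([272.0, 195.8], 0.23)]
scriber [([288.0, 201.9], 0.73), ([433.1, 225.8], 0.52)]
screwdriver [([262.3, 273.6], 0.78), ([270.8, 193.4], 0.26)]
pot [([326.5, 274.0], 0.51)]
side [[416.66974792   0.         277.24662606]
 [  0.         416.66974792 203.08014938]
 [  0.           0.           1.        ]] [ 0.48120258 -0.9421133   0.65194487] [57.4570995   1.09129592 -1.95105567] ['color', 'camera_matrix', 'xyz', 'orientation']
chuck [([282.4, 224.5], 0.57)]
jack [([304.7, 213.4], 0.58), ([282.3, 214.8], 0.
[... 294 characters left out ...]

pot [([229.9, 248.3], 0.62)]
{'time': 1.0, 'q': array([-6.30794195e+01,  4.97914138e+00,  1.00786784e+01,  9.50998063e+01,
        1.28007516e-03,  9.00011870e+01]), 'qd': array([-0.00773905, -0.08150688,  0.04961763,  0.08352028, -0.13030096,
       -0.02659301]), 'joint_efforts': array([ 9.58380697e-04, -5.20111585e+01,  4.64862800e+01,  1.63767523e-03,
        1.35679152e-04,  4.73503604e-06]), 'ee_pos': array([ 0.24901977, -0.49039406,  0.23128599]), 'tcp_rot': array([-1.79999731e+02, -1.28006958e-03,  2.69193935e+01]), 'wrist_force': array([ 0.50496229,  0.1851264 , -0.103504  ]), 'torque': array([0.00245522, 0.04342857, 0.03226436]), 'grasp_force': 0.0, 'opening': 0.08542196165844339}
```

```bash
python3 - <<'E'
import cv2
a=cv2.imread("pics/top0.png")[130:310,90:490]; cv2.imwrite("pics/t1.png",cv2.resize(a,(800,360),interpolation=cv2.INTER_CUBIC))
a=cv2.imread("pics/top0.png")[150:290,190:350]; cv2.imwrite("pics/t2.png",cv2.resize(a,(640,560),interpolation=cv2.INTER_CUBIC))
a=cv2.imread("pics/side0.png")[140:360,150:430]; cv2.imwrite("pics/s1.png",cv2.resize(a,(760,597),interpolation=cv2.INTER_CUBIC))
E
```

```text
(no output)
```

View pics/t1.png

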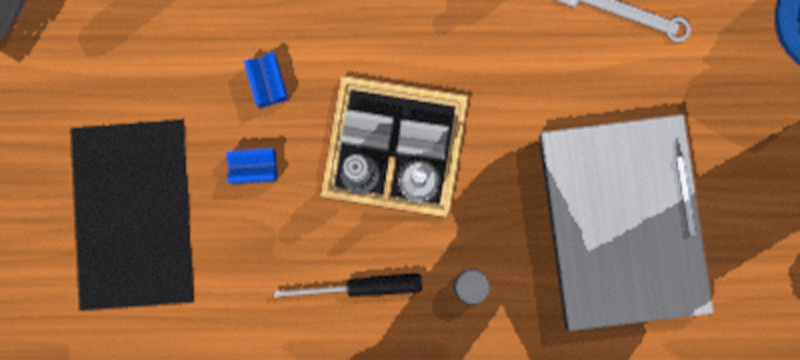

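View pics/t2.png

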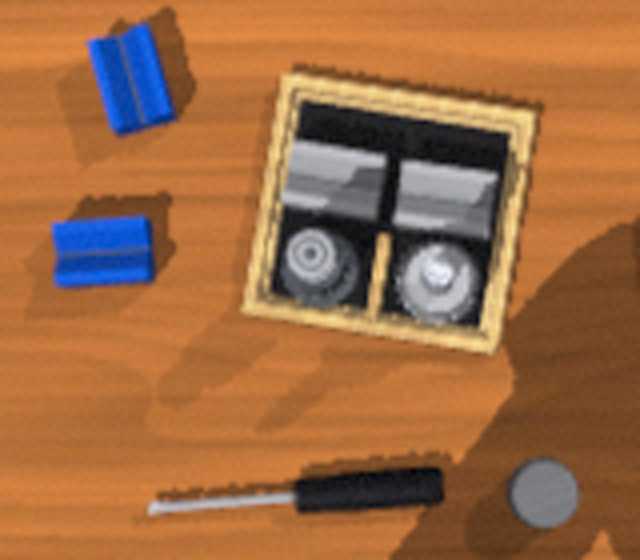

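View pics/s1.png

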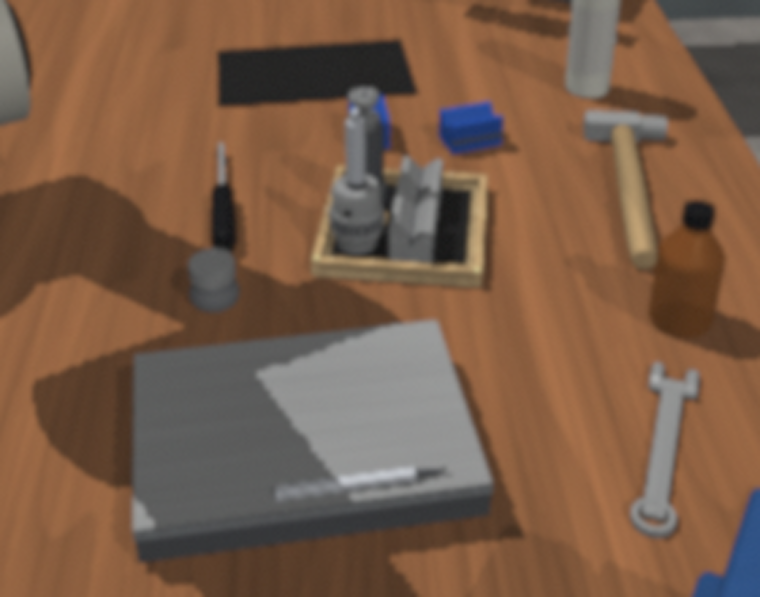

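The top view shows grey V-blocks in the tray at about (274,195) and (302,199). The two blue ones at (223,170) and (215,214) lie outside the tray and are the look-alikes, so they stay untouched. The crop t2 confirms this. The jack is in the left bay with its pad at (268,213), and the chuck is in the right bay with its tang at (299,217). The mat is on the left (+y) and the plate on the right (-y).

```bash
cat > h.py <<'E'
import numpy as np, cv2
from scipy.spatial.transform import Rotation as R
from workcell import bot
def cam(n):
    c=bot.camera(n); c["R"]=R.from_euler("xyz",c["orientation"],degrees=True).as_matrix(); return c
def ray(c,px,z):
    K=c["camera_matrix"]; d=c["R"]@np.array([(px[0]-K[0,2])/K[0,0],-(px[1]-K[1,2])/K[1,1],-1])
    return (c["xyz"]+d*(z-c["xyz"][2])/d[2])
def proj(c,p):
    K=c["camera_matrix"]; v=c["R"].T@(np.array(p)-c["xyz"]); return np.array([K[0,2]+K[0,0]*v[0]/-v[2],K[1,2]-K[1,1]*v[1]/-v[2]])
def rectfit(P,lx,ly):   # corners order: +x+y, +x-y, -x-y, -x+y
    P=np.array(P)[:,:2]; M=np.array([[lx,ly],[lx,-ly],[-lx,-ly],[-lx,ly]])/2
    c=P.mean(0); Q=P-c; t=np.arctan2((M[:,0]*Q[:,1]-M[:,1]*Q[:,0]).sum(),(M*Q).sum())
    r=np.array([[np.cos(t),-np.sin(t)],[np.sin(t),np.cos(t)]]); return c,np.degrees(t),np.linalg.norm(Q-M@r.T,axis=1)
def to(goal,cur,curyaw,dyaw=0):  # shift in tool axes (tool down)
    y=np.radians(curyaw); d=np.array(goal)-cur
    return np.r_[d[0]*np.cos(y)+d[1]*np.sin(y), d[0]*np.sin(y)-d[1]*np.cos(y), -d[2], -np.radians(dyaw)].round(4)
E
python3 - <<'E'
from h import *
c=cam("top"); im=c["color"]; np.set_printoptions(precision=4,suppress=True)
hsv=cv2.cvtColor(im,cv2.COLOR_BGR2HSV)
def refine(pts):
    g=cv2.cvtColor(im,cv2.COLOR_BGR2GRAY)
    return cv2.cornerSubPix(g,np.array(pts,np.float32).reshape(-1,1,2),(3,3),(-1,-1),(3,30,.01)).reshape(-1,2)
T=np.array([(283,73),(538,108),(496,352),(243,312)])/4.+[190,150]-.4
Mt=np.array([(71,128),(183,120),(193,301),(80,309)])/2.+[90,130]-.25
P=np.array([(542,131),(684,114),(712,313),(568,330)])/2.+[90,130]-.25
for n,p,lx,ly,z in(("tray",T,.158,.166,.018),("mat",Mt,.24,.15,.003),("plate",P,.25,.18,.04)):
    for q in(p,refine(p)):
        print(n,q.tolist() if q is not p else "",*rectfit([ray(c,k,z) for k in q],lx,ly))
q=lambda x,y,z:ray(c,(190+x/4-.4,150+y/4-.4),z)
print("chuck tang",q(437,268,.155),"jack pad",q(311,252,.130))
print("pot",q(544,495,.042),"vblocks mid top", q(334,180,.043), q(446,198,.043))
# side view
s=cam("side"); 
print("side jack pad", ray(s,(150+363/2.714,140+95/2.714),.130),"chuck tip",ray(s,(150+355/2.714,140+112/2.714),.155))
E
```

```text
tray  [ 0.5578 -0.0295] -9.408916735567686 [0.0011 0.0021 0.0015 0.0004]
tray [[260.60687255859375, 168.13438415527344], [323.33758544921875, 177.6329803466797], [313.5474853515625, 236.692138671875], [249.87261962890625, 227.4340057373047]] [ 0.5576 -0.0289] -9.523820641977334 [0.0023 0.0008 0.0027 0.0005]
mat  [0.4719 0.3146] 3.8001155763844614 [0.0014 0.002  0.0019 0.0021]
mat [[124.8331069946289, 193.69772338867188], [181.31460571289062, 189.17832946777344], [186.44552612304688, 280.54913330078125], [129.2557373046875, 284.74432373046875]] [0.4718 0.315 ] 3.885447556200213 [0.0009 0.0004 0.0007 0.0006]
plate  [ 0.4571 -0.3197] 6.3444729634684 [0.0004 0.0006 0.0004 0.0007]
plate [[360.5116271972656, 195.85812377929688], [431.6822204589844, 187.27593994140625], [446.09735107421875, 285.5814208984375], [373.8322448730469, 294.3978576660156]] [ 0.457  -0.3198] 6.584167292425204 [0.0007 0.0011 0.001  0.0007]
chuck tang [ 0.5099 -0.0587  0.155 ] jack pad [0.5218 0.0154 0.13  ]
pot [ 0.3758 -0.1251  0.042 ] vblocks mid top [0.575  0.0053 0.043 ] [ 0.5629 -0.0655  0.043 ]
side jack pad [0.5206 0.0105 0.13  ] chuck tip [ 0.5102 -0.066   0.155 ]
```

```bash
cat >> h.py <<'E'
def plan(way,start=None,step=.04,turn=7.5):
    """way: (x,y,z,yaw); prints calls of 5 rows in tool axes, from start or the measured pose"""
    if start is None:
        o=bot.get_obs(); start=np.r_[o["ee_pos"],o["tcp_rot"][2]]
    p=np.array(start,float); print("start",p.round(4))
    for w in way:
        d=np.array(w,float)-p; d[3]=(d[3]+180)%360-180
        n=max(1,int(np.ceil(max(np.linalg.norm(d[:3])/step,abs(d[3])/turn)/5-.02)))
        for k in range(n):
            g=np.array(w,float)-p; g[3]=(g[3]+180)%360-180; g=g/(n-k)
            t=to(p[:3]+g[:3],p[:3],p[3],g[3]).round(3)
            print([(t*f).round(3).tolist() for f in (.2,.4,.6,.8,1)])
            y=np.radians(p[3]); p+=[t[0]*np.cos(y)+t[1]*np.sin(y),t[0]*np.sin(y)-t[1]*np.cos(y),-t[2],-np.degrees(t[3])]
        print("->",p.round(4))
E
python3 -c "
from h import *
plan([(.521,.014,.2,80.5),(.521,.014,.064,80.5)])"
```

```text
start [ 0.249  -0.4904  0.2313 26.9177]
[[0.031, -0.022, 0.002, -0.062], [0.063, -0.044, 0.004, -0.125], [0.094, -0.065, 0.006, -0.187], [0.126, -0.087, 0.008, -0.25], [0.157, -0.109, 0.01, -0.312]]
[[0.037, -0.011, 0.002, -0.062], [0.073, -0.022, 0.004, -0.125], [0.11, -0.033, 0.007, -0.187], [0.146, -0.044, 0.009, -0.25], [0.183, -0.055, 0.011, -0.312]]
[[0.038, 0.001, 0.002, -0.062], [0.076, 0.001, 0.004, -0.124], [0.115, 0.002, 0.006, -0.187], [0.153, 0.002, 0.008, -0.249], [0.191, 0.003, 0.01, -0.311]]
-> [5.21100e-01 1.41000e-02 2.00300e-01 8.04892e+01]
[[-0.0, -0.0, 0.027, -0.0], [-0.0, -0.0, 0.054, -0.0], [-0.0, -0.0, 0.082, -0.0], [-0.0, -0.0, 0.109, -0.0], [-0.0, -0.0, 0.136, -0.0]]
-> [5.21100e-01 1.41000e-02 6.43000e-02 8.04892e+01]
```

>>> arm_command(
  series=[
    [0.031,-0.022,0.002,-0.062],
    [0.063,-0.044,0.004,-0.125],
    [0.094,-0.065,0.006,-0.187],
    [0.126,-0.087,0.008,-0.25],
    [0.157,-0.109,0.01,-0.312],
  ],
  hand=0.085,
  grip_force=70,
)

```text
time: 1.6
ee_pos: [0.3401, -0.3208, 0.2213]
tcp_rot: [180.0, -0.0, 44.9]
wrist_force: [1.0, -0.1, -0.7]
opening: 0.0847
grasp_force: 0.0
```

>>> arm_command(
  series=[
    [0.037,-0.011,0.002,-0.062],
    [0.073,-0.022,0.004,-0.125],
    [0.11,-0.033,0.007,-0.187],
    [0.146,-0.044,0.009,-0.25],
    [0.183,-0.055,0.011,-0.312],
  ],
)

```text
time: 2.1
ee_pos: [0.4312, -0.1527, 0.2104]
tcp_rot: [180.0, -0.0, 62.8]
wrist_force: [0.7, -1.7, 1.1]
opening: 0.0849
grasp_force: 0.0
```

>>> arm_command(
  series=[
    [0.038,0.001,0.002,-0.062],
    [0.076,0.001,0.004,-0.124],
    [0.115,0.002,0.006,-0.187],
    [0.153,0.002,0.008,-0.249],
    [0.191,0.003,0.01,-0.311],
  ],
)

```text
time: 2.6
ee_pos: [0.5216, 0.0157, 0.2004]
tcp_rot: [180.0, -0.0, 80.6]
wrist_force: [0.7, -1.1, 1.3]
opening: 0.0852
grasp_force: 0.0
```

>>> arm_command(
  series=[
    [0,0,0.01,0],
    [0,0,0.02,0],
    [0,0,0.03,0],
    [0,0,0.04,0],
    [0,0,0.04,0],
  ],
)

```text
time: 3.1
ee_pos: [0.5201, 0.0132, 0.1587]
tcp_rot: [-179.9, 0.0, 80.4]
wrist_force: [-0.1, 0.0, -0.8]
opening: 0.085
grasp_force: 0.0
```

```bash
python3 - <<'E'
from h import *
o=bot.get_obs(); print(o["time"],o["ee_pos"],o["tcp_rot"],o["opening"])
c=cam("side"); cv2.imwrite("pics/s2.png",cv2.resize(c["color"][130:290,210:400],(760,640),interpolation=cv2.INTER_CUBIC))
print("TCP px in crop",(proj(c,o["ee_pos"])-[210,130])*4, "jack pad centre expected",(proj(c,(.521,.014,.13))-[210,130])*4)
E
```

```text
3.1 [0.5201431  0.01323798 0.15869942] [-1.79882583e+02  2.54425814e-02  8.03957169e+01] 0.08501196000012352
TCP px in crop [293.54631821 138.74704934] jack pad centre expected [295.29337665 177.42543152]
```

View pics/s2.png

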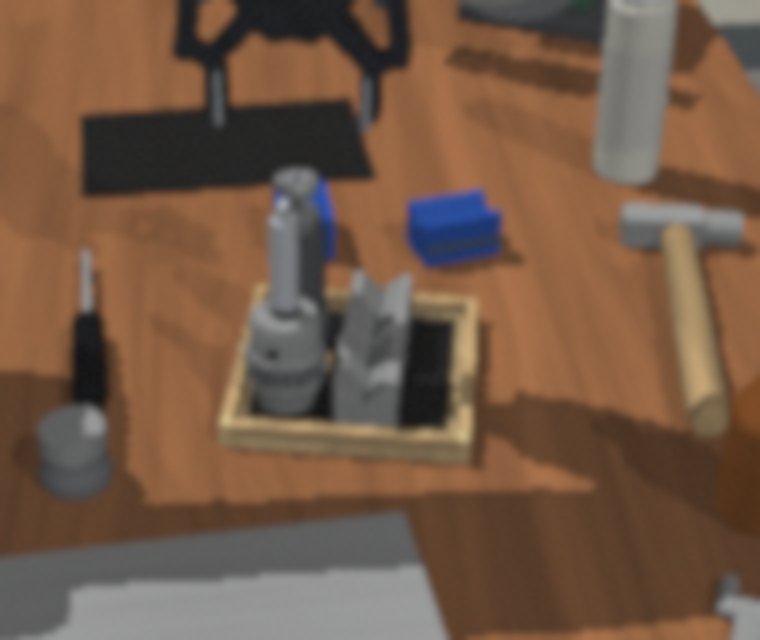

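>>> arm_command(
  series=[
    [0,0,0.02,0],
    [0,0,0.04,0],
    [0,0,0.06,0],
    [0,0,0.08,0],
    [0,0,0.096,0],
  ],
)

```text
time: 3.65
ee_pos: [0.521, 0.0137, 0.0638]
tcp_rot: [180.0, -0.0, 80.4]
wrist_force: [-0.1, -0.2, 0.2]
opening: 0.0849
grasp_force: 0.0
```

>>> arm_command(
  series=[
    [0,0,0,0],
    [0,0,0,0],
    [0,0,0,0],
    [0,0,0,0],
    [0,0,0,0],
  ],
  hand=0.03,
)

```text
time: 4.15
ee_pos: [0.5217, 0.0141, 0.066]
tcp_rot: [179.9, -0.0, 80.5]
wrist_force: [-2.1, 0.1, 7.0]
opening: 0.0361
grasp_force: 69.6
```

>>> arm_command(
  series=[
    [0,0,0,0],
    [0,0,0,0],
    [0,0,0,0],
    [0,0,0,0],
    [0,0,0,0],
  ],
)

```text
time: 4.65
ee_pos: [0.5217, 0.0141, 0.066]
tcp_rot: [179.9, -0.0, 80.5]
wrist_force: [-2.8, -0.0, 6.1]
opening: 0.0365
grasp_force: 69.6
```

>>> arm_command(
  series=[
    [0,0,-0.01,0],
    [0,0,-0.025,0],
    [0,0,-0.04,0],
    [0,0,-0.06,0],
    [0,0,-0.08,0],
  ],
)

```text
time: 5.15
ee_pos: [0.5212, 0.0141, 0.1461]
tcp_rot: [180.0, -0.0, 80.5]
wrist_force: [0.6, 0.1, -6.0]
opening: 0.0362
grasp_force: 70.8
```

```bash
python3 -c "
from h import *
print(bot.get_obs()['wrist_force'])
plan([(.53,.315,.144,80.5),(.53,.315,.075,80.5)],start=(.5211,.0141,.1443,80.49),step=.031)"
```

```text
[ 0.61071618  0.06755028 -6.04061003]
start [5.211e-01 1.410e-02 1.443e-01 8.049e+01]
[[0.03, -0.004, 0.0, -0.0], [0.06, -0.008, 0.0, -0.0], [0.089, -0.012, 0.0, -0.0], [0.119, -0.016, 0.0, -0.0], [0.149, -0.02, 0.0, -0.0]]
[[0.03, -0.004, 0.0, -0.0], [0.06, -0.008, 0.0, -0.0], [0.089, -0.013, 0.0, -0.0], [0.119, -0.017, 0.0, -0.0], [0.149, -0.021, 0.0, -0.0]]
-> [ 0.5299  0.3148  0.1443 80.49  ]
[[0.0, 0.0, 0.014, -0.0], [0.0, 0.0, 0.028, -0.0], [0.0, 0.0, 0.041, -0.0], [0.0, 0.0, 0.055, -0.0], [0.0, 0.0, 0.069, -0.0]]
-> [5.299e-01 3.148e-01 7.530e-02 8.049e+01]
```

>>> arm_command(
  series=[
    [0.02,-0.003,0,0],
    [0.05,-0.007,0,0],
    [0.085,-0.012,0,0],
    [0.12,-0.016,0,0],
    [0.15,-0.02,0,0],
  ],
)

```text
time: 5.65
ee_pos: [0.5263, 0.1671, 0.1456]
tcp_rot: [179.9, -0.0, 80.5]
wrist_force: [-0.0, 0.3, -5.0]
opening: 0.0359
grasp_force: 71.0
```

>>> arm_command(
  series=[
    [0.035,-0.005,0,0],
    [0.07,-0.01,0,0],
    [0.1,-0.014,0,0],
    [0.13,-0.019,0,0],
    [0.148,-0.021,0,0],
  ],
)

```text
time: 6.15
ee_pos: [0.5297, 0.317, 0.1451]
tcp_rot: [180.0, -0.0, 80.6]
wrist_force: [-0.0, -1.0, -5.7]
opening: 0.036
grasp_force: 70.9
```

>>> arm_command(
  series=[
    [0,0,0.014,0],
    [0,0,0.035,0],
    [0,0,0.056,0],
    [0,0,0.07,0],
    [0,0,0.08,0],
  ],
)

```text
time: 6.65
ee_pos: [0.5297, 0.3138, 0.063]
tcp_rot: [-179.9, 0.1, 80.4]
wrist_force: [0.6, -0.5, -5.3]
opening: 0.0366
grasp_force: 71.1
```

>>> arm_command(
  series=[
    [0,0,0.002,0],
    [0,0,0.004,0],
    [0,0,0.004,0],
    [0,0,0.004,0],
    [0,0,0.004,0],
  ],
)

```text
time: 7.15
ee_pos: [0.5303, 0.315, 0.0611]
tcp_rot: [179.9, -0.0, 80.5]
wrist_force: [-0.3, -0.9, -2.8]
opening: 0.0366
grasp_force: 71.4
```

>>> arm_command(
  series=[
    [0,0,0,0],
    [0,0,0,0],
    [0,0,0,0],
    [0,0,0,0],
    [0,0,0,0],
  ],
  hand=0.085,
)

```text
time: 7.65
ee_pos: [0.53, 0.3148, 0.0604]
tcp_rot: [180.0, -0.0, 80.5]
wrist_force: [0.5, 0.0, 0.3]
opening: 0.085
grasp_force: 0.0
```

```bash
python3 -c "
from h import *
print(bot.get_obs()['opening'])
plan([(.53,.315,.2,80.5),(.510,-.061,.20,80.5),(.510,-.061,.17,80.5)])"
```

```text
0.08495791779012837
start [5.3000e-01 3.1480e-01 6.0400e-02 8.0487e+01]
[[0.0, -0.0, -0.028, -0.0], [0.0, -0.0, -0.056, -0.0], [0.0, -0.0, -0.084, -0.0], [0.0, -0.0, -0.112, -0.0], [0.0, -0.0, -0.14, -0.0]]
-> [ 0.53    0.3148  0.2004 80.487 ]
[[-0.037, 0.004, 0.0, -0.0], [-0.075, 0.008, 0.0, -0.0], [-0.112, 0.013, 0.0, -0.0], [-0.15, 0.017, 0.0, -0.0], [-0.187, 0.021, 0.0, -0.0]]
[[-0.037, 0.004, 0.0, -0.0], [-0.075, 0.008, 0.0, -0.0], [-0.112, 0.013, 0.0, -0.0], [-0.15, 0.017, 0.0, -0.0], [-0.187, 0.021, 0.0, -0.0]]
-> [ 5.0960e-01 -6.1000e-02  2.0040e-01  8.0487e+01]
[[0.0, 0.0, 0.006, -0.0], [0.0, 0.0, 0.012, -0.0], [0.0, 0.0, 0.018, -0.0], [0.0, 0.0, 0.024, -0.0], [0.0, 0.0, 0.03, -0.0]]
-> [ 5.0960e-01 -6.1000e-02  1.7040e-01  8.0487e+01]
```

>>> arm_command(
  series=[
    [0,0,-0.028,0],
    [0,0,-0.056,0],
    [0,0,-0.084,0],
    [0,0,-0.112,0],
    [0,0,-0.14,0],
  ],
)

```text
time: 8.15
ee_pos: [0.5298, 0.3147, 0.2016]
tcp_rot: [180.0, -0.0, 80.5]
wrist_force: [0.8, 0.4, 0.1]
opening: 0.085
grasp_force: 0.0
```

>>> arm_command(
  series=[
    [-0.037,0.004,0,0],
    [-0.075,0.008,0,0],
    [-0.112,0.013,0,0],
    [-0.15,0.017,0,0],
    [-0.187,0.021,0,0],
  ],
)

```text
time: 8.65
ee_pos: [0.5194, 0.1255, 0.2004]
tcp_rot: [180.0, -0.0, 80.5]
wrist_force: [0.4, -0.2, -0.5]
opening: 0.0848
grasp_force: 0.0
```

>>> arm_command(
  series=[
    [-0.037,0.004,0,0],
    [-0.075,0.008,0,0],
    [-0.112,0.013,0,0],
    [-0.15,0.017,0,0],
    [-0.187,0.021,0,0],
  ],
)

```text
time: 9.15
ee_pos: [0.5092, -0.0625, 0.2005]
tcp_rot: [180.0, -0.0, 80.5]
wrist_force: [-0.1, -0.2, 0.3]
opening: 0.085
grasp_force: 0.0
```

>>> arm_command(
  series=[
    [0,0,0.01,0],
    [0,0,0.02,0],
    [0,0,0.03,0],
    [0,0,0.03,0],
    [0,0,0.03,0],
  ],
)

```text
time: 9.65
ee_pos: [0.5094, -0.0601, 0.17]
tcp_rot: [-180.0, -0.0, 80.6]
wrist_force: [-0.6, 0.2, -0.0]
opening: 0.0851
grasp_force: 0.0
```

```bash
python3 - <<'E'
from h import *
o=bot.get_obs(); print(o["time"],o["ee_pos"],o["tcp_rot"],o["opening"])
c=cam("side"); a=c["color"]
b=cv2.resize(a[130:290,210:400],(760,640),interpolation=cv2.INTER_CUBIC); cv2.imwrite("pics/s3.png",b)
print("TCP px",(proj(c,o["ee_pos"])-[210,130])*4)
print("plan chuck axis px z .155,.05:",(proj(c,(.5096,-.061,.155))-[210,130])*4,(proj(c,(.5096,-.061,.05))-[210,130])*4,(proj(c,(.5096,-.051,.05))-[210,130])*4)
E
```

```text
9.65 [ 0.50941289 -0.06007175  0.17001311] [-1.79961492e+02 -8.95312633e-04  8.05753253e+01] 0.08505927849533029
TCP px [281.18680493 178.51110751]
plan chuck axis px z .155,.05: [281.93086126 201.01606012] [284.36966351 344.09538529] [283.72151061 335.36547612]
```

View pics/s3.png

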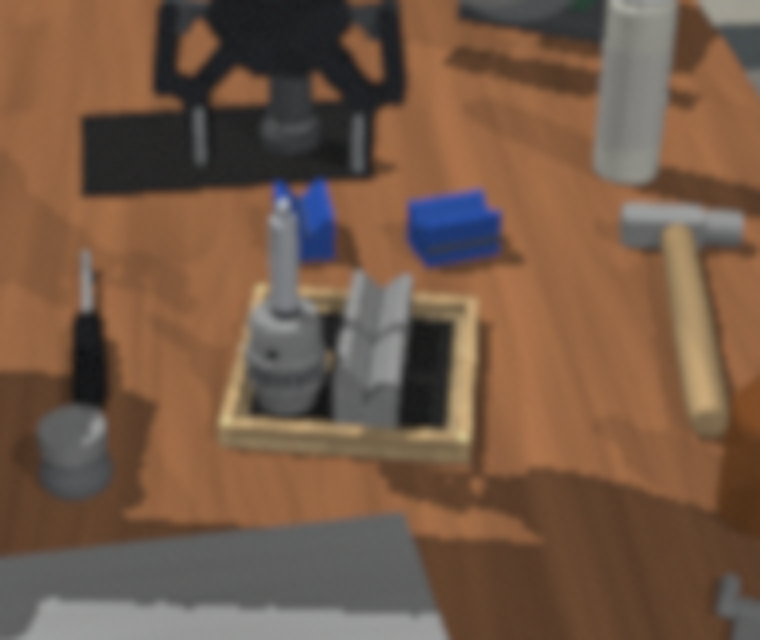

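The jack stands on the mat (jack base at about (290,140) in the crop). The chuck's arbor tip at (283,200) sits midway between the fingertips at (200,163) and (358,170).

>>> arm_command(
  series=[
    [0,0,0.015,0],
    [0,0,0.03,0],
    [0,0,0.045,0],
    [0,0,0.06,0],
    [0,0,0.076,0],
  ],
)

```text
time: 10.2
ee_pos: [0.5092, -0.061, 0.0926]
tcp_rot: [-180.0, 0.0, 80.5]
wrist_force: [0.0, -0.2, -0.4]
opening: 0.0851
grasp_force: 0.0
```

>>> arm_command(
  series=[
    [0,0,0,0],
    [0,0,0,0],
    [0,0,0,0],
    [0,0,0,0],
    [0,0,0,0],
  ],
  hand=0.01,
)

```text
time: 10.7
ee_pos: [0.5099, -0.0611, 0.0952]
tcp_rot: [179.9, -0.0, 80.5]
wrist_force: [-2.6, 0.0, 2.9]
opening: 0.015
grasp_force: 68.1
```

>>> arm_command(
  series=[
    [0,0,0,0],
    [0,0,0,0],
    [0,0,0,0],
    [0,0,0,0],
    [0,0,0,0],
  ],
)

```text
time: 11.2
ee_pos: [0.5099, -0.061, 0.0951]
tcp_rot: [179.9, -0.0, 80.5]
wrist_force: [-1.6, 0.1, 6.6]
opening: 0.0153
grasp_force: 68.4
```

>>> arm_command(
  series=[
    [0,0,-0.01,0],
    [0,0,-0.025,0],
    [0,0,-0.045,0],
    [0,0,-0.065,0],
    [0,0,-0.08,0],
  ],
)

```text
time: 11.7
ee_pos: [0.5097, -0.061, 0.1762]
tcp_rot: [179.9, -0.0, 80.5]
wrist_force: [-0.0, 0.1, -5.3]
opening: 0.0154
grasp_force: 68.6
```

```bash
python3 -c "
from h import *
plan([(.415,.315,.174,80.5),(.415,.315,.094,80.5)],start=(.5096,-.061,.1744,80.49),step=.031)"
```

```text
start [ 5.096e-01 -6.100e-02  1.744e-01  8.049e+01]
[[0.024, -0.01, 0.0, -0.0], [0.047, -0.021, 0.0, -0.0], [0.071, -0.031, 0.0, -0.0], [0.094, -0.042, 0.0, -0.0], [0.118, -0.052, 0.0, -0.0]]
[[0.024, -0.01, 0.0, -0.0], [0.048, -0.021, 0.0, -0.0], [0.071, -0.031, 0.0, -0.0], [0.095, -0.042, 0.0, -0.0], [0.119, -0.052, 0.0, -0.0]]
[[0.024, -0.01, 0.0, -0.0], [0.047, -0.02, 0.0, -0.0], [0.071, -0.031, 0.0, -0.0], [0.094, -0.041, 0.0, -0.0], [0.118, -0.051, 0.0, -0.0]]
-> [ 0.4154  0.3147  0.1744 80.49  ]
[[0.0, -0.0, 0.016, -0.0], [0.0, -0.0, 0.032, -0.0], [0.0, -0.0, 0.048, -0.0], [0.0, -0.0, 0.064, -0.0], [0.0, -0.0, 0.08, -0.0]]
-> [ 0.4154  0.3147  0.0944 80.49  ]
```

>>> arm_command(
  series=[
    [0.018,-0.008,0,0],
    [0.04,-0.018,0,0],
    [0.067,-0.03,0,0],
    [0.094,-0.042,0,0],
    [0.118,-0.052,0,0],
  ],
)

```text
time: 12.2
ee_pos: [0.4772, 0.0651, 0.1747]
tcp_rot: [-180.0, -0.0, 80.5]
wrist_force: [-0.2, -0.3, -6.1]
opening: 0.0151
grasp_force: 68.8
```

>>> arm_command(
  series=[
    [0.024,-0.01,0,0],
    [0.048,-0.021,0,0],
    [0.071,-0.031,0,0],
    [0.095,-0.042,0,0],
    [0.119,-0.052,0,0],
  ],
)

```text
time: 12.7
ee_pos: [0.4457, 0.1909, 0.1748]
tcp_rot: [-180.0, 0.0, 80.5]
wrist_force: [-0.1, 0.2, -7.1]
opening: 0.0148
grasp_force: 68.8
```

>>> arm_command(
  series=[
    [0.027,-0.012,0,0],
    [0.054,-0.023,0,0],
    [0.08,-0.035,0,0],
    [0.102,-0.044,0,0],
    [0.118,-0.051,0,0],
  ],
)

```text
time: 13.2
ee_pos: [0.4147, 0.3162, 0.1746]
tcp_rot: [-180.0, 0.0, 80.5]
wrist_force: [0.2, -0.7, -6.2]
opening: 0.0155
grasp_force: 68.8
```

>>> arm_command(
  series=[
    [0,0,0.014,0],
    [0,0,0.035,0],
    [0,0,0.056,0],
    [0,0,0.071,0],
    [0,0,0.08,0],
  ],
)

```text
time: 13.7
ee_pos: [0.4149, 0.314, 0.0927]
tcp_rot: [-179.9, 0.1, 80.5]
wrist_force: [-0.1, -0.5, -6.3]
opening: 0.0151
grasp_force: 68.7
```

>>> arm_command(
  series=[
    [0,0,0.002,0],
    [0,0,0.003,0],
    [0,0,0.004,0],
    [0,0,0.004,0],
    [0,0,0.004,0],
  ],
)

```text
time: 14.2
ee_pos: [0.4156, 0.3149, 0.0908]
tcp_rot: [180.0, -0.0, 80.5]
wrist_force: [-0.2, -0.8, -6.4]
opening: 0.015
grasp_force: 68.7
```

Still carrying its full weight, so I lower it 1 mm more at a time.

>>> arm_command(
  series=[
    [0,0,0.001,0],
    [0,0,0.001,0],
    [0,0,0.001,0],
    [0,0,0.001,0],
    [0,0,0.001,0],
  ],
)

```text
time: 14.7
ee_pos: [0.4157, 0.315, 0.0902]
tcp_rot: [179.9, -0.1, 80.5]
wrist_force: [-0.2, -0.8, 6.4]
opening: 0.0151
grasp_force: 69.7
```

>>> arm_command(
  series=[
    [0,0,0.001,0],
    [0,0,0.001,0],
    [0,0,0.001,0],
    [0,0,0.001,0],
    [0,0,0.001,0],
  ],
)

```text
time: 15.2
ee_pos: [0.4158, 0.3152, 0.0901]
tcp_rot: [179.9, -0.1, 80.5]
wrist_force: [-2.8, -2.7, 12.8]
opening: 0.0149
grasp_force: 71.1
```

>>> arm_command(
  series=[
    [0,0,0,0],
    [0,0,0,0],
    [0,0,0,0],
    [0,0,0,0],
    [0,0,0,0],
  ],
  hand=0.085,
)

```text
time: 15.7
ee_pos: [0.4153, 0.3147, 0.0881]
tcp_rot: [-180.0, 0.0, 80.5]
wrist_force: [-0.3, 0.4, 0.5]
opening: 0.0839
grasp_force: 0.0
```

>>> arm_command(
  series=[
    [0,0,-0.025,0],
    [0,0,-0.05,0],
    [0,0,-0.075,0],
    [0,0,-0.1,0],
    [0,0,-0.112,0],
  ],
)

```text
time: 16.2
ee_pos: [0.4158, 0.3151, 0.2025]
tcp_rot: [179.9, -0.1, 80.5]
wrist_force: [-0.0, 0.5, -0.8]
opening: 0.085
grasp_force: 0.0
```

```bash
python3 - <<'E'
from h import *
o=bot.get_obs(); print(o["time"],o["ee_pos"],o["tcp_rot"],o["opening"])
c=cam("top"); a=c["color"]; cv2.imwrite("pics/top3.png",a)
b=cv2.resize(a[160:250,240:340],(800,720),interpolation=cv2.INTER_CUBIC)[:600]
t=np.radians(-9.5); r=np.array([[np.cos(t),-np.sin(t)],[np.sin(t),np.cos(t)]])
for y in(.036,-.036):
    for dx,dy in((1,1),(1,-1),(-1,-1),(-1,1)):
        p=np.array([.5577,-.0292])+r@np.array([.011+dx*.02,y+dy*.03]); u=(proj(c,(*p,.043))-[240,160]+.5)*8
        cv2.circle(b,tuple(u.round().astype(int).tolist()),3,(0,0,255),1)
for dx,dy in((1,1),(1,-1),(-1,-1),(-1,1)):
    p=np.array([.5577,-.0292])+r@np.array([dx*.079,dy*.083]); u=(proj(c,(*p,.018))-[240,160]+.5)*8
    cv2.circle(b,tuple(u.round().astype(int).tolist()),3,(0,255,0),1)
cv2.imwrite("pics/t3.png",b)
plan([(.5626,-.0665,.2,80.5),(.5626,-.0665,.07,80.5)],step=.045)
E
```

```text
16.2 [0.41578518 0.31508837 0.20245135] [ 1.79900569e+02 -1.06810569e-01  8.04891132e+01] 0.08498615034087746
start [ 0.416   0.3153  0.2034 80.489 ]
[[-0.035, 0.021, 0.0, -0.0], [-0.07, 0.042, 0.001, -0.0], [-0.106, 0.062, 0.001, -0.0], [-0.141, 0.083, 0.002, -0.0], [-0.176, 0.104, 0.002, -0.0]]
[[-0.035, 0.021, 0.0, -0.0], [-0.07, 0.042, 0.0, -0.0], [-0.106, 0.062, 0.001, -0.0], [-0.141, 0.083, 0.001, -0.0], [-0.176, 0.104, 0.001, -0.0]]
-> [ 5.6300e-01 -6.6300e-02  2.0040e-01  8.0489e+01]
[[-0.0, -0.0, 0.026, -0.0], [-0.0, -0.0, 0.052, -0.0], [-0.0, -0.0, 0.078, -0.0], [-0.0, -0.0, 0.104, -0.0], [-0.0, -0.0, 0.13, -0.0]]
-> [ 5.6300e-01 -6.6300e-02  7.0400e-02  8.0489e+01]
```

View pics/t3.png

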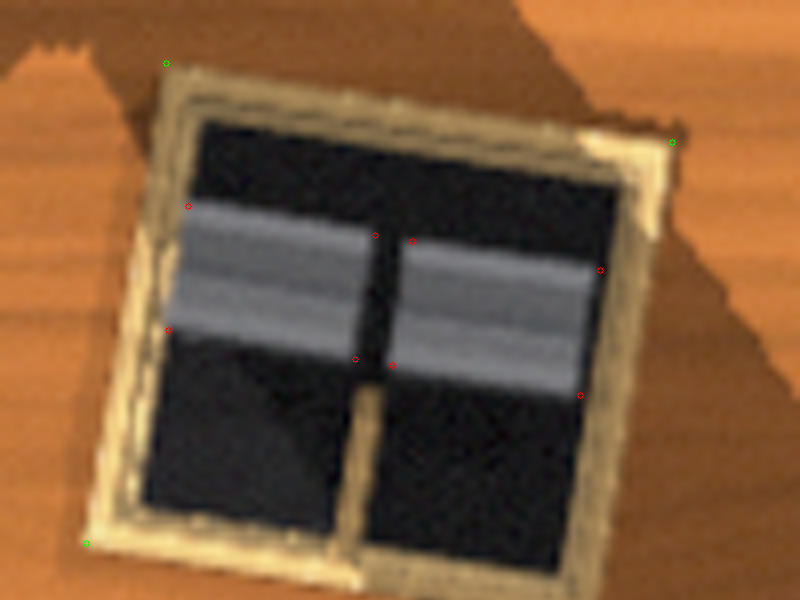

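The overlay (red) falls on the block corners within about 0.6 mm. The right V-block spans roughly (405,242) to (581,395) in the crop, the left one (188,205) to (358,358), and both bays are empty.

>>> arm_command(
  series=[
    [-0.035,0.021,0,0],
    [-0.07,0.042,0,0],
    [-0.106,0.062,0,0],
    [-0.141,0.083,0,0],
    [-0.176,0.104,0,0],
  ],
  hand=0.062,
)

```text
time: 16.75
ee_pos: [0.4889, 0.1224, 0.1991]
tcp_rot: [-179.9, 0.0, 80.5]
wrist_force: [0.5, 0.0, -0.1]
opening: 0.0619
grasp_force: 0.0
```

>>> arm_command(
  series=[
    [-0.035,0.021,0,0],
    [-0.07,0.042,0,0],
    [-0.106,0.062,0,0],
    [-0.141,0.083,0,0],
    [-0.176,0.104,0,0],
  ],
)

```text
time: 17.25
ee_pos: [0.5624, -0.0685, 0.199]
tcp_rot: [-179.9, 0.0, 80.5]
wrist_force: [2.2, 0.6, -0.3]
opening: 0.0617
grasp_force: 0.0
```

>>> arm_command(
  series=[
    [0,0,0.03,0.01],
    [0,0,0.06,0.01],
    [0,0,0.09,0.01],
    [0,0,0.12,0.01],
    [0,0,0.13,0.01],
  ],
)

```text
time: 17.75
ee_pos: [0.5601, -0.0666, 0.0658]
tcp_rot: [-179.7, 0.0, 79.9]
wrist_force: [-0.1, 0.8, 0.1]
opening: 0.0617
grasp_force: 0.0
```

>>> arm_command(
  series=[
    [0,0,0,0],
    [0,0,0,0],
    [0,0,0,0],
    [0,0,0,0],
    [0,0,0,0],
  ],
)

```text
time: 18.25
ee_pos: [0.5628, -0.0668, 0.0712]
tcp_rot: [179.9, -0.0, 79.9]
wrist_force: [0.2, -0.1, -0.1]
opening: 0.062
grasp_force: 0.0
```

>>> arm_command(
  series=[
    [0,0,0.015,-0.025],
    [0,0,0.03,-0.025],
    [0,0,0.042,-0.025],
    [0,0,0.052,-0.025],
    [0,0,0.058,-0.025],
  ],
)

```text
time: 18.75
ee_pos: [0.5616, -0.0667, 0.0106]
tcp_rot: [-179.9, 0.0, 81.3]
wrist_force: [0.0, 0.8, 0.5]
opening: 0.0618
grasp_force: 0.0
```

>>> arm_command(
  series=[
    [0,0,0,0],
    [0,0,0,0],
    [0,0,0,0],
    [0,0,0,0],
    [0,0,0,0],
  ],
  hand=0.03,
  grip_force=80,
)

```text
time: 19.25
ee_pos: [0.5624, -0.0668, 0.0125]
tcp_rot: [180.0, 0.0, 81.3]
wrist_force: [-0.2, -0.4, -1.4]
opening: 0.0383
grasp_force: 81.8
```

>>> arm_command(
  series=[
    [0,0,0,0],
    [0,0,0,0],
    [0,0,0,0],
    [0,0,0,0],
    [0,0,0,0],
  ],
)

```text
time: 19.75
ee_pos: [0.5624, -0.0668, 0.0125]
tcp_rot: [180.0, -0.0, 81.3]
wrist_force: [-0.7, -0.3, 0.6]
opening: 0.0388
grasp_force: 81.8
```

>>> arm_command(
  series=[
    [0,0,-0.01,0],
    [0,0,-0.03,0],
    [0,0,-0.055,0],
    [0,0,-0.085,0],
    [0,0,-0.11,0],
  ],
)

```text
time: 20.25
ee_pos: [0.562, -0.0667, 0.1238]
tcp_rot: [-180.0, -0.0, 81.4]
wrist_force: [0.2, 0.3, -6.0]
opening: 0.0385
grasp_force: 81.7
```

```bash
python3 -c "
from h import *
o=bot.get_obs();print(o['ee_pos'],o['tcp_rot'],o['opening'],o['q'])
plan([(.5266,-.3118,.13,6.5),(.5266,-.3118,.06,6.5)],turn=7)"
```

```text
[ 0.56203633 -0.0667475   0.12376674] [-1.79984112e+02 -2.82841868e-03  8.13500044e+01] 0.03852366811804492 [-6.77441673e+00  6.37202348e+00 -3.01800378e-01  8.33419635e+01
  3.34691964e-03  9.18755780e+01]
start [ 5.620e-01 -6.670e-02  1.238e-01  8.135e+01]
[[-0.016, 0.0, -0.0, 0.087], [-0.033, 0.0, -0.001, 0.174], [-0.049, 0.001, -0.001, 0.262], [-0.066, 0.001, -0.002, 0.349], [-0.082, 0.001, -0.002, 0.436]]
[[-0.015, 0.007, -0.0, 0.087], [-0.03, 0.014, -0.001, 0.174], [-0.045, 0.021, -0.001, 0.261], [-0.06, 0.028, -0.002, 0.348], [-0.075, 0.035, -0.002, 0.435]]
[[-0.011, 0.013, -0.0, 0.087], [-0.021, 0.026, -0.001, 0.174], [-0.032, 0.038, -0.001, 0.261], [-0.042, 0.051, -0.002, 0.348], [-0.053, 0.064, -0.002, 0.435]]
-> [ 0.5265 -0.312   0.1298  6.5217]
[[0.0, -0.0, 0.014, 0.0], [0.0, -0.0, 0.028, 0.0], [0.0, -0.0, 0.042, 0.0], [0.0, -0.0, 0.056, 0.0], [0.0, -0.0, 0.07, 0.0]]
-> [ 0.5265 -0.312   0.0598  6.5217]
```

>>> arm_command(
  series=[
    [-0.016,0,0,0.087],
    [-0.033,0,-0.001,0.174],
    [-0.049,0.001,-0.001,0.262],
    [-0.066,0.001,-0.002,0.349],
    [-0.082,0.001,-0.002,0.436],
  ],
)

```text
time: 20.75
ee_pos: [0.5505, -0.1486, 0.1243]
tcp_rot: [-180.0, 0.0, 56.2]
wrist_force: [-0.4, -0.9, -6.5]
opening: 0.039
grasp_force: 81.8
```

>>> arm_command(
  series=[
    [-0.015,0.007,0,0.087],
    [-0.03,0.014,-0.001,0.174],
    [-0.045,0.021,-0.001,0.261],
    [-0.06,0.028,-0.002,0.348],
    [-0.075,0.035,-0.002,0.435],
  ],
)

```text
time: 21.25
ee_pos: [0.5381, -0.2304, 0.1263]
tcp_rot: [-180.0, 0.0, 31.2]
wrist_force: [-0.3, -0.7, -7.5]
opening: 0.0393
grasp_force: 81.7
```

>>> arm_command(
  series=[
    [-0.011,0.013,0,0.087],
    [-0.021,0.026,-0.001,0.174],
    [-0.032,0.038,-0.001,0.261],
    [-0.042,0.051,-0.002,0.348],
    [-0.053,0.064,-0.002,0.435],
  ],
)

```text
time: 21.75
ee_pos: [0.5264, -0.3125, 0.1282]
tcp_rot: [-180.0, 0.0, 6.3]
wrist_force: [-0.8, -0.6, -7.0]
opening: 0.0389
grasp_force: 81.7
```

>>> arm_command(
  series=[
    [0,0,0.014,0],
    [0,0,0.028,0],
    [0,0,0.042,0],
    [0,0,0.056,0],
    [0,0,0.07,0],
  ],
)

```text
time: 22.25
ee_pos: [0.5266, -0.3114, 0.0567]
tcp_rot: [-180.0, 0.0, 6.6]
wrist_force: [1.1, 1.1, -6.4]
opening: 0.0389
grasp_force: 81.9
```

>>> arm_command(
  series=[
    [0,0,0.005,0],
    [0,0,0.008,0],
    [0,0,0.01,0],
    [0,0,0.01,0],
    [0,0,0.01,0],
  ],
)

```text
time: 22.75
ee_pos: [0.527, -0.3123, 0.0489]
tcp_rot: [180.0, -0.0, 6.5]
wrist_force: [0.0, 0.2, -6.9]
opening: 0.0389
grasp_force: 81.9
```

>>> arm_command(
  series=[
    [0,0,0.001,0],
    [0,0,0.002,0],
    [0,0,0.003,0],
    [0,0,0.003,0],
    [0,0,0.003,0],
  ],
)

```text
time: 23.25
ee_pos: [0.5267, -0.3121, 0.0452]
tcp_rot: [-180.0, 0.0, 6.5]
wrist_force: [0.7, -0.0, -5.4]
opening: 0.0387
grasp_force: 81.9
```

>>> arm_command(
  series=[
    [0,0,0.001,0],
    [0,0,0.001,0],
    [0,0,0.001,0],
    [0,0,0.001,0],
    [0,0,0.001,0],
  ],
)

```text
time: 23.75
ee_pos: [0.5268, -0.3122, 0.0445]
tcp_rot: [180.0, -0.0, 6.5]
wrist_force: [-0.3, 0.8, -3.1]
opening: 0.0388
grasp_force: 82.1
```

>>> arm_command(
  series=[
    [0,0,0.001,0],
    [0,0,0.001,0],
    [0,0,0.001,0],
    [0,0,0.001,0],
    [0,0,0.001,0],
  ],
)

```text
time: 24.25
ee_pos: [0.5268, -0.3121, 0.0444]
tcp_rot: [180.0, -0.0, 6.5]
wrist_force: [-4.1, 2.1, 5.0]
opening: 0.0387
grasp_force: 83.5
```

>>> arm_command(
  series=[
    [0,0,0,0],
    [0,0,0,0],
    [0,0,0,0],
    [0,0,0,0],
    [0,0,0,0],
  ],
  hand=0.062,
)

```text
time: 24.75
ee_pos: [0.5268, -0.3121, 0.0433]
tcp_rot: [180.0, -0.0, 6.5]
wrist_force: [0.1, -0.0, 0.6]
opening: 0.0616
grasp_force: 0.0
```

>>> arm_command(
  series=[
    [0,0,-0.02,0],
    [0,0,-0.04,0],
    [0,0,-0.06,0],
    [0,0,-0.08,0],
    [0,0,-0.09,0],
  ],
)

```text
time: 25.25
ee_pos: [0.5273, -0.3124, 0.1352]
tcp_rot: [179.9, -0.1, 6.5]
wrist_force: [-0.0, -0.1, -0.2]
opening: 0.062
grasp_force: 0.0
```

```bash
python3 -c "
from h import *
plan([(.5744,.0045,.12,81.4),(.5744,.0045,.07,81.4)],turn=7.6)"
```

```text
start [ 0.5273 -0.3124  0.1352  6.5208]
[[0.008, -0.031, 0.002, -0.131], [0.016, -0.062, 0.003, -0.261], [0.025, -0.093, 0.005, -0.392], [0.033, -0.124, 0.006, -0.522], [0.041, -0.155, 0.008, -0.653]]
[[0.025, -0.019, 0.001, -0.131], [0.051, -0.039, 0.003, -0.262], [0.076, -0.058, 0.004, -0.392], [0.102, -0.078, 0.006, -0.523], [0.127, -0.097, 0.007, -0.654]]
-> [5.74500e-01 4.20000e-03 1.20200e-01 8.14064e+01]
[[0.0, -0.0, 0.01, 0.0], [0.0, -0.0, 0.02, 0.0], [0.0, -0.0, 0.03, 0.0], [0.0, -0.0, 0.04, 0.0], [0.0, -0.0, 0.05, 0.0]]
-> [5.74500e-01 4.20000e-03 7.02000e-02 8.14064e+01]
```

>>> arm_command(
  series=[
    [0.008,-0.031,0.002,-0.131],
    [0.016,-0.062,0.003,-0.261],
    [0.025,-0.093,0.005,-0.392],
    [0.033,-0.124,0.006,-0.522],
    [0.041,-0.155,0.008,-0.653],
  ],
)

```text
time: 25.75
ee_pos: [0.5498, -0.1522, 0.1248]
tcp_rot: [-180.0, 0.0, 44.2]
wrist_force: [1.3, -0.1, 0.1]
opening: 0.0618
grasp_force: 0.0
```

>>> arm_command(
  series=[
    [0.025,-0.019,0.001,-0.131],
    [0.051,-0.039,0.003,-0.262],
    [0.076,-0.058,0.004,-0.392],
    [0.102,-0.078,0.006,-0.523],
    [0.127,-0.097,0.007,-0.654],
  ],
)

```text
time: 26.25
ee_pos: [0.5739, 0.0059, 0.1177]
tcp_rot: [-180.0, 0.0, 81.7]
wrist_force: [-0.4, -0.9, -0.5]
opening: 0.062
grasp_force: 0.0
```

>>> arm_command(
  series=[
    [0,0,0.015,0],
    [0,0,0.03,0],
    [0,0,0.045,0],
    [0,0,0.05,0],
    [0,0,0.05,0],
  ],
)

```text
time: 26.75
ee_pos: [0.5732, 0.0037, 0.0669]
tcp_rot: [-179.9, 0.0, 81.3]
wrist_force: [-0.2, -0.9, -0.2]
opening: 0.0622
grasp_force: 0.0
```

```bash
python3 - <<'E'
from h import *
o=bot.get_obs(); print(o["ee_pos"],o["tcp_rot"][2])
c=cam("top"); a=c["color"]; cv2.imwrite("pics/top4.png",a)
x0,y0=355,180; b=cv2.resize(a[y0:y0+120,x0:x0+100],(500,600),interpolation=cv2.INTER_CUBIC)
t=np.radians(6.5); r=np.array([[np.cos(t),-np.sin(t)],[np.sin(t),np.cos(t)]])
for X,col in((.07,(0,0,255)),(-.07,(0,255,0))):
    for dx,dy in((1,1),(1,-1),(-1,-1),(-1,1)):
        p=np.array([.457,-.3197])+r@np.array([X+dx*.03,dy*.02]); u=(proj(c,(*p,.075))-[x0,y0]+.5)*5
        cv2.circle(b,tuple(u.round().astype(int).tolist()),3,col,1)
for dx,dy in((1,1),(1,-1),(-1,-1),(-1,1)):
    p=np.array([.457,-.3197])+r@np.array([dx*.125,dy*.09]); u=(proj(c,(*p,.04))-[x0,y0]+.5)*5
    cv2.circle(b,tuple(u.round().astype(int).tolist()),3,(255,0,255),1)
cv2.imwrite("pics/t4.png",b)
E
```

```text
[0.5732281  0.00368356 0.06690799] 81.3050731788878
```

View pics/t4.png

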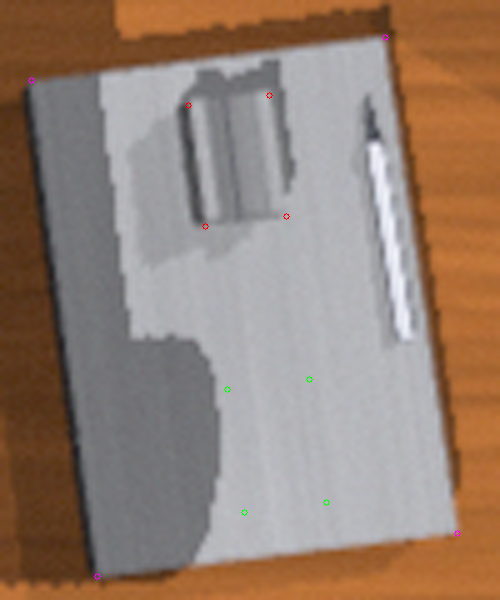

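The first V-block sits on the overlay at about (237,160) in the crop, groove along the plate and within about 2 mm. The scriber at (390,240) has not moved.

>>> arm_command(
  series=[
    [0,0,0.015,0],
    [0,0,0.03,0],
    [0,0,0.042,0],
    [0,0,0.051,0],
    [0,0,0.056,0],
  ],
)

```text
time: 27.3
ee_pos: [0.5734, 0.0045, 0.0108]
tcp_rot: [-179.9, 0.0, 81.4]
wrist_force: [-0.5, -0.2, -0.8]
opening: 0.062
grasp_force: 0.0
```

>>> arm_command(
  series=[
    [0,0,0,0],
    [0,0,0,0],
    [0,0,0,0],
    [0,0,0,0],
    [0,0,0,0],
  ],
  hand=0.03,
)

```text
time: 27.8
ee_pos: [0.5744, 0.0045, 0.0128]
tcp_rot: [179.9, -0.0, 81.4]
wrist_force: [0.6, 0.2, 0.5]
opening: 0.0387
grasp_force: 81.3
```

>>> arm_command(
  series=[
    [0,0,0,0],
    [0,0,0,0],
    [0,0,0,0],
    [0,0,0,0],
    [0,0,0,0],
  ],
)

```text
time: 28.3
ee_pos: [0.5743, 0.0045, 0.0128]
tcp_rot: [180.0, -0.0, 81.4]
wrist_force: [0.9, 0.8, 5.2]
opening: 0.0392
grasp_force: 81.6
```

>>> arm_command(
  series=[
    [0,0,-0.01,0],
    [0,0,-0.03,0],
    [0,0,-0.055,0],
    [0,0,-0.085,0],
    [0,0,-0.11,0],
  ],
)

```text
time: 28.8
ee_pos: [0.5733, 0.0045, 0.1232]
tcp_rot: [-179.9, 0.0, 81.4]
wrist_force: [0.7, -0.3, -5.0]
opening: 0.0387
grasp_force: 81.0
```

```bash
python3 -c "
from h import *
plan([(.3875,-.3277,.13,6.5),(.3875,-.3277,.06,6.5)],turn=7,step=.037)"
```

```text
start [5.73300e-01 4.50000e-03 1.23200e-01 8.14037e+01]
[[-0.024, -0.009, -0.0, 0.087], [-0.048, -0.018, -0.001, 0.174], [-0.071, -0.027, -0.001, 0.262], [-0.095, -0.036, -0.002, 0.349], [-0.119, -0.045, -0.002, 0.436]]
[[-0.025, 0.002, -0.0, 0.087], [-0.05, 0.004, -0.001, 0.174], [-0.076, 0.006, -0.001, 0.262], [-0.101, 0.008, -0.002, 0.349], [-0.126, 0.01, -0.002, 0.436]]
[[-0.022, 0.012, -0.001, 0.087], [-0.044, 0.025, -0.001, 0.174], [-0.067, 0.037, -0.002, 0.261], [-0.089, 0.05, -0.002, 0.348], [-0.111, 0.062, -0.003, 0.435]]
-> [ 0.3873 -0.3277  0.1302  6.5181]
[[0.0, -0.0, 0.014, 0.0], [0.0, -0.0, 0.028, 0.0], [0.0, -0.0, 0.042, 0.0], [0.0, -0.0, 0.056, 0.0], [0.0, -0.0, 0.07, 0.0]]
-> [ 0.3873 -0.3277  0.0602  6.5181]
```

>>> arm_command(
  series=[
    [-0.024,-0.009,0,0.087],
    [-0.048,-0.018,-0.001,0.174],
    [-0.071,-0.027,-0.001,0.262],
    [-0.095,-0.036,-0.002,0.349],
    [-0.119,-0.045,-0.002,0.436],
  ],
)

```text
time: 29.3
ee_pos: [0.5104, -0.1071, 0.1238]
tcp_rot: [-179.9, 0.0, 56.2]
wrist_force: [-0.1, -0.9, -5.1]
opening: 0.0389
grasp_force: 81.2
```

>>> arm_command(
  series=[
    [-0.025,0.002,0,0.087],
    [-0.05,0.004,-0.001,0.174],
    [-0.076,0.006,-0.001,0.262],
    [-0.101,0.008,-0.002,0.349],
    [-0.126,0.01,-0.002,0.436],
  ],
)

```text
time: 29.8
ee_pos: [0.4491, -0.2175, 0.1259]
tcp_rot: [-179.9, 0.1, 31.2]
wrist_force: [1.0, 0.5, -4.8]
opening: 0.039
grasp_force: 81.1
```

>>> arm_command(
  series=[
    [-0.022,0.012,-0.001,0.087],
    [-0.044,0.025,-0.001,0.174],
    [-0.067,0.037,-0.002,0.261],
    [-0.089,0.05,-0.002,0.348],
    [-0.111,0.062,-0.003,0.435],
  ],
)

```text
time: 30.3
ee_pos: [0.3868, -0.3281, 0.1287]
tcp_rot: [-179.9, 0.1, 6.3]
wrist_force: [1.0, 0.3, -4.9]
opening: 0.0389
grasp_force: 81.1
```

>>> arm_command(
  series=[
    [0,0,0.014,0],
    [0,0,0.028,0],
    [0,0,0.042,0],
    [0,0,0.056,0],
    [0,0,0.07,0],
  ],
)

```text
time: 30.8
ee_pos: [0.3881, -0.3269, 0.0577]
tcp_rot: [-180.0, 0.0, 6.6]
wrist_force: [0.7, 0.2, -5.1]
opening: 0.0387
grasp_force: 81.7
```

>>> arm_command(
  series=[
    [0,0,0.005,0],
    [0,0,0.008,0],
    [0,0,0.01,0],
    [0,0,0.01,0],
    [0,0,0.01,0],
  ],
)

```text
time: 31.3
ee_pos: [0.3883, -0.328, 0.0498]
tcp_rot: [180.0, -0.0, 6.5]
wrist_force: [-0.1, -0.3, -5.5]
opening: 0.0391
grasp_force: 81.5
```

>>> arm_command(
  series=[
    [-0.001,0,0.001,0],
    [-0.001,0,0.003,0],
    [-0.001,0,0.004,0],
    [-0.001,0,0.004,0],
    [-0.001,0,0.004,0],
  ],
)

```text
time: 31.8
ee_pos: [0.387, -0.3278, 0.0452]
tcp_rot: [-180.0, 0.0, 6.5]
wrist_force: [0.4, 0.2, -4.7]
opening: 0.0387
grasp_force: 81.5
```

>>> arm_command(
  series=[
    [0,0,0.001,0],
    [0,0,0.001,0],
    [0,0,0.001,0],
    [0,0,0.001,0],
    [0,0,0.001,0],
  ],
)

```text
time: 32.3
ee_pos: [0.3872, -0.3279, 0.0448]
tcp_rot: [180.0, -0.0, 6.5]
wrist_force: [-2.9, 0.8, 4.9]
opening: 0.0388
grasp_force: 82.5
```

>>> arm_command(
  series=[
    [0,0,0.001,0],
    [0,0,0.001,0],
    [0,0,0.001,0],
    [0,0,0.001,0],
    [0,0,0.001,0],
  ],
)

```text
time: 32.8
ee_pos: [0.3872, -0.3279, 0.0447]
tcp_rot: [180.0, -0.0, 6.5]
wrist_force: [-4.8, 4.5, 13.5]
opening: 0.0391
grasp_force: 84.0
```

>>> arm_command(
  series=[
    [0,0,0,0],
    [0,0,0,0],
    [0,0,0,0],
    [0,0,0,0],
    [0,0,0,0],
  ],
  hand=0.062,
)

```text
time: 33.3
ee_pos: [0.3871, -0.3278, 0.0431]
tcp_rot: [-180.0, 0.0, 6.5]
wrist_force: [-0.6, 1.3, 0.4]
opening: 0.0622
grasp_force: 0.0
```

>>> arm_command(
  series=[
    [0,0,-0.03,0],
    [0,0,-0.06,0],
    [0,0,-0.09,0],
    [0,0,-0.12,0],
    [0,0,-0.15,0],
  ],
)

```text
time: 33.8
ee_pos: [0.387, -0.3278, 0.1945]
tcp_rot: [180.0, -0.0, 6.5]
wrist_force: [0.2, -1.4, 0.8]
opening: 0.0618
grasp_force: 0.0
```

```bash
python3 -c "
from h import *
o=bot.get_obs();print(o['ee_pos'],o['tcp_rot'],o['opening'])
plan([(.4155,.3148,.2,80.5)],turn=7,step=.044)"
```

```text
[ 0.38696242 -0.32778955  0.19451546] [ 1.79991155e+02 -8.20629502e-03  6.51758346e+00] 0.06178751958271554
start [ 0.387  -0.3278  0.1945  6.5176]
[[0.007, -0.042, -0.0, -0.086], [0.014, -0.085, -0.001, -0.172], [0.02, -0.127, -0.001, -0.258], [0.027, -0.17, -0.002, -0.344], [0.034, -0.212, -0.002, -0.43]]
[[0.024, -0.036, -0.0, -0.086], [0.048, -0.071, -0.001, -0.172], [0.071, -0.107, -0.001, -0.259], [0.095, -0.142, -0.002, -0.345], [0.119, -0.178, -0.002, -0.431]]
[[0.036, -0.023, -0.0, -0.086], [0.073, -0.045, -0.001, -0.172], [0.109, -0.068, -0.001, -0.258], [0.146, -0.09, -0.002, -0.344], [0.182, -0.113, -0.002, -0.43]]
-> [ 0.4151  0.3146  0.2005 80.4864]
```

>>> arm_command(
  series=[
    [0.007,-0.042,0,-0.086],
    [0.014,-0.085,-0.001,-0.172],
    [0.02,-0.127,-0.001,-0.258],
    [0.027,-0.17,-0.002,-0.344],
    [0.034,-0.212,-0.002,-0.43],
  ],
  hand=0.06,
)

```text
time: 34.3
ee_pos: [0.3965, -0.1118, 0.1955]
tcp_rot: [180.0, -0.0, 31.3]
wrist_force: [0.9, -0.3, -0.4]
opening: 0.0602
grasp_force: 0.0
```

>>> arm_command(
  series=[
    [0.024,-0.036,0,-0.086],
    [0.048,-0.071,-0.001,-0.172],
    [0.071,-0.107,-0.001,-0.259],
    [0.095,-0.142,-0.002,-0.345],
    [0.119,-0.178,-0.002,-0.431],
  ],
)

```text
time: 34.8
ee_pos: [0.4063, 0.1023, 0.1976]
tcp_rot: [180.0, -0.0, 56.1]
wrist_force: [2.1, -0.2, -0.5]
opening: 0.0601
grasp_force: 0.0
```

>>> arm_command(
  series=[
    [0.036,-0.023,0,-0.086],
    [0.073,-0.045,-0.001,-0.172],
    [0.109,-0.068,-0.001,-0.258],
    [0.146,-0.09,-0.002,-0.344],
    [0.182,-0.113,-0.002,-0.43],
  ],
)

```text
time: 35.3
ee_pos: [0.415, 0.3166, 0.1994]
tcp_rot: [180.0, -0.0, 80.7]
wrist_force: [0.7, -0.3, -0.7]
opening: 0.0597
grasp_force: 0.0
```

>>> arm_command(
  series=[
    [0,0,0,0],
    [0,0,0,0],
    [0,0,0,0],
    [0,0,0,0],
    [0,0,0,0],
  ],
)

```text
time: 35.8
ee_pos: [0.4154, 0.3138, 0.1997]
tcp_rot: [180.0, -0.0, 80.4]
wrist_force: [-0.6, 0.1, -0.2]
opening: 0.0602
grasp_force: 0.0
```

```bash
python3 - <<'E'
from h import *
o=bot.get_obs(); print(o["ee_pos"],o["tcp_rot"][2])
c=cam("top"); a=c["color"]; cv2.imwrite("pics/top5.png",a)
x0,y0=355,180; b=cv2.resize(a[y0:y0+120,x0:x0+100],(500,600),interpolation=cv2.INTER_CUBIC)
cv2.imwrite("pics/t5.png",b)
E
```

```text
[0.41536933 0.31375613 0.19967233] 80.39407693923414
```

View pics/t5.png

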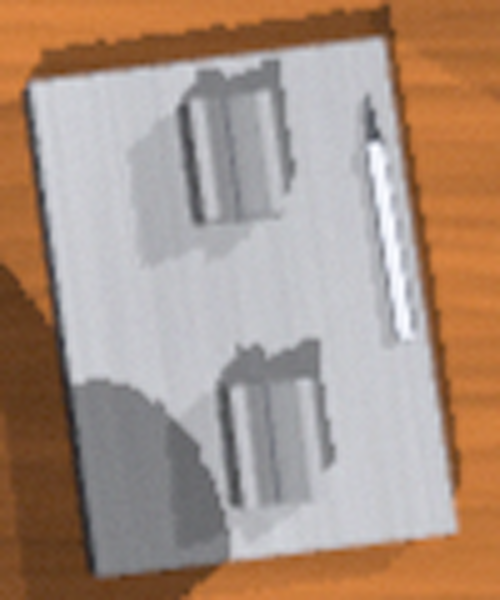

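Both V-blocks stand groove up on the plate with grooves in line, at (237,158) and (271,445) in the crop, and the scriber is untouched. Next I regrasp the chuck.

>>> arm_command(
  series=[
    [0,0,0.025,0],
    [0,0,0.05,0],
    [0,0,0.075,0],
    [0,0,0.1,0],
    [0,0,0.111,0],
  ],
)

```text
time: 36.35
ee_pos: [0.4145, 0.3136, 0.0862]
tcp_rot: [-179.9, 0.1, 80.4]
wrist_force: [-1.0, -0.7, 0.1]
opening: 0.0599
grasp_force: 0.0
```

>>> arm_command(
  series=[
    [0,0,0,0],
    [0,0,0,0],
    [0,0,0,0],
    [0,0,0,0],
    [0,0,0,0],
  ],
  hand=0.01,
  grip_force=70,
)

```text
time: 36.85
ee_pos: [0.4157, 0.3151, 0.09]
tcp_rot: [179.9, -0.1, 80.5]
wrist_force: [-0.3, -1.5, 7.0]
opening: 0.0152
grasp_force: 68.4
```

>>> arm_command(
  series=[
    [0,0,0,0],
    [0,0,0,0],
    [0,0,0,0],
    [0,0,0,0],
    [0,0,0,0],
  ],
)

```text
time: 37.35
ee_pos: [0.4157, 0.3151, 0.09]
tcp_rot: [179.9, -0.1, 80.5]
wrist_force: [-1.5, -0.6, 6.7]
opening: 0.0151
grasp_force: 68.4
```

>>> arm_command(
  series=[
    [0,0,-0.01,0],
    [0,0,-0.025,0],
    [0,0,-0.045,0],
    [0,0,-0.065,0],
    [0,0,-0.086,0],
  ],
)

```text
time: 37.85
ee_pos: [0.415, 0.3145, 0.1758]
tcp_rot: [-180.0, 0.0, 80.5]
wrist_force: [0.1, -0.2, -6.3]
opening: 0.0153
grasp_force: 68.5
```

```bash
python3 -c "
from h import *
o=bot.get_obs();print(o['ee_pos'],o['tcp_rot'],o['opening'],o['wrist_force'])
plan([(.5097,-.061,.177,80.5),(.5097,-.061,.098,80.5)],step=.03)"
```

```text
[0.41499303 0.31448581 0.17578095] [-1.79991951e+02  1.20179380e-02  8.04908496e+01] 0.015296417204456392 [ 0.08022999 -0.17548807 -6.32791978]
start [ 0.415   0.3145  0.1758 80.4908]
[[-0.024, 0.01, -0.0, -0.0], [-0.047, 0.021, -0.0, -0.0], [-0.071, 0.031, -0.0, -0.0], [-0.094, 0.042, -0.0, -0.0], [-0.118, 0.052, -0.0, -0.0]]
[[-0.024, 0.01, -0.0, -0.0], [-0.047, 0.021, -0.0, -0.0], [-0.071, 0.031, -0.001, -0.0], [-0.094, 0.042, -0.001, -0.0], [-0.118, 0.052, -0.001, -0.0]]
[[-0.024, 0.01, -0.0, -0.0], [-0.048, 0.02, -0.0, -0.0], [-0.071, 0.031, -0.0, -0.0], [-0.095, 0.041, -0.0, -0.0], [-0.119, 0.051, -0.0, -0.0]]
-> [ 5.09200e-01 -6.12000e-02  1.76800e-01  8.04908e+01]
[[0.0, 0.0, 0.016, -0.0], [0.0, 0.0, 0.032, -0.0], [0.0, 0.0, 0.047, -0.0], [0.0, 0.0, 0.063, -0.0], [0.0, 0.0, 0.079, -0.0]]
-> [ 5.09200e-01 -6.12000e-02  9.78000e-02  8.04908e+01]
```

>>> arm_command(
  series=[
    [-0.02,0.009,0,0],
    [-0.044,0.019,0,0],
    [-0.07,0.03,0,0],
    [-0.094,0.042,0,0],
    [-0.118,0.052,0,0],
  ],
)

```text
time: 38.35
ee_pos: [0.4471, 0.1886, 0.1752]
tcp_rot: [180.0, -0.0, 80.5]
wrist_force: [-0.4, -0.2, -6.3]
opening: 0.0155
grasp_force: 68.7
```

>>> arm_command(
  series=[
    [-0.024,0.01,0,0],
    [-0.047,0.021,0,0],
    [-0.071,0.031,0,0],
    [-0.094,0.042,0,0],
    [-0.118,0.052,0,0],
  ],
)

```text
time: 38.85
ee_pos: [0.4789, 0.0636, 0.1752]
tcp_rot: [180.0, -0.0, 80.5]
wrist_force: [1.3, -0.6, -6.1]
opening: 0.015
grasp_force: 68.7
```

>>> arm_command(
  series=[
    [-0.027,0.012,0,0],
    [-0.054,0.023,0,0],
    [-0.08,0.034,0,0],
    [-0.103,0.044,0,0],
    [-0.118,0.051,0,0],
  ],
)

```text
time: 39.35
ee_pos: [0.5097, -0.0618, 0.1751]
tcp_rot: [180.0, 0.0, 80.4]
wrist_force: [-0.1, 0.7, -6.6]
opening: 0.0148
grasp_force: 68.7
```

>>> arm_command(
  series=[
    [0,0,0.016,0],
    [0,0,0.032,0],
    [0,0,0.048,0],
    [0,0,0.063,0],
    [0,0,0.073,0],
  ],
)

```text
time: 39.85
ee_pos: [0.5092, -0.0601, 0.1005]
tcp_rot: [-179.9, 0.0, 80.5]
wrist_force: [0.8, -0.6, -6.1]
opening: 0.0152
grasp_force: 68.7
```

>>> arm_command(
  series=[
    [0,0,0.001,0],
    [0,0,0.002,0],
    [0,0,0.003,0],
    [0,0,0.003,0],
    [0,0,0.003,0],
  ],
)

```text
time: 40.35
ee_pos: [0.5097, -0.0602, 0.0988]
tcp_rot: [180.0, -0.0, 80.5]
wrist_force: [0.3, 0.4, -5.7]
opening: 0.0151
grasp_force: 68.6
```

>>> arm_command(
  series=[
    [-0.001,0,0.001,0],
    [-0.001,0,0.002,0],
    [-0.001,0,0.003,0],
    [-0.001,0,0.003,0],
    [-0.001,0,0.003,0],
  ],
)

```text
time: 40.85
ee_pos: [0.5093, -0.0611, 0.0952]
tcp_rot: [-180.0, -0.0, 80.5]
wrist_force: [0.1, 0.3, -7.3]
opening: 0.0149
grasp_force: 68.9
```

>>> arm_command(
  series=[
    [0,0,0.001,0],
    [0,0,0.001,0],
    [0,0,0.001,0],
    [0,0,0.001,0],
    [0,0,0.001,0],
  ],
)

```text
time: 41.35
ee_pos: [0.5096, -0.0612, 0.095]
tcp_rot: [179.9, -0.0, 80.5]
wrist_force: [-2.2, -0.2, 6.3]
opening: 0.0151
grasp_force: 69.9
```

>>> arm_command(
  series=[
    [0,0,0.001,0],
    [0,0,0.001,0],
    [0,0,0.001,0],
    [0,0,0.001,0],
    [0,0,0.001,0],
  ],
)

```text
time: 41.85
ee_pos: [0.5098, -0.0612, 0.095]
tcp_rot: [179.9, -0.0, 80.5]
wrist_force: [-4.5, 0.0, 13.3]
opening: 0.0152
grasp_force: 71.2
```

>>> arm_command(
  series=[
    [0,0,0,0],
    [0,0,0,0],
    [0,0,0,0],
    [0,0,0,0],
    [0,0,0,0],
  ],
  hand=0.07,
)

```text
time: 42.35
ee_pos: [0.5093, -0.0611, 0.0931]
tcp_rot: [-180.0, 0.0, 80.5]
wrist_force: [0.7, -0.4, -0.1]
opening: 0.0697
grasp_force: 0.0
```

>>> arm_command(
  series=[
    [0,0,-0.025,0],
    [0,0,-0.05,0],
    [0,0,-0.075,0],
    [0,0,-0.1,0],
    [0,0,-0.11,0],
  ],
)

```text
time: 42.85
ee_pos: [0.51, -0.0612, 0.2056]
tcp_rot: [179.8, -0.0, 80.5]
wrist_force: [0.0, 0.5, 0.1]
opening: 0.0701
grasp_force: 0.0
```

```bash
python3 -c "
from h import *
plan([(.53,.3148,.2,80.5),(.53,.3148,.0603,80.5)])"
```

```text
start [ 5.10000e-01 -6.12000e-02  2.05600e-01  8.04903e+01]
[[0.037, -0.004, 0.001, -0.0], [0.075, -0.008, 0.001, -0.0], [0.112, -0.013, 0.002, -0.0], [0.15, -0.017, 0.002, -0.0], [0.187, -0.021, 0.003, -0.0]]
[[0.037, -0.004, 0.001, -0.0], [0.075, -0.008, 0.001, -0.0], [0.112, -0.013, 0.002, -0.0], [0.15, -0.017, 0.002, -0.0], [0.187, -0.021, 0.003, -0.0]]
-> [ 0.5304  0.3146  0.1996 80.4903]
[[0.0, -0.0, 0.028, -0.0], [0.0, -0.0, 0.056, -0.0], [0.0, -0.0, 0.083, -0.0], [0.0, -0.0, 0.111, -0.0], [0.0, -0.0, 0.139, -0.0]]
-> [5.30400e-01 3.14600e-01 6.06000e-02 8.04903e+01]
```

>>> arm_command(
  series=[
    [0.037,-0.004,0,0],
    [0.075,-0.008,0,0],
    [0.112,-0.013,0,0],
    [0.15,-0.017,0,0],
    [0.187,-0.021,0,0],
  ],
)

```text
time: 43.35
ee_pos: [0.5193, 0.1283, 0.2025]
tcp_rot: [-180.0, 0.0, 80.5]
wrist_force: [1.4, -0.5, 0.5]
opening: 0.0702
grasp_force: 0.0
```

>>> arm_command(
  series=[
    [0.037,-0.004,0,0],
    [0.075,-0.008,0,0],
    [0.112,-0.013,0,0],
    [0.15,-0.017,0,0],
    [0.187,-0.021,0,0],
  ],
)

```text
time: 43.85
ee_pos: [0.5294, 0.3163, 0.2023]
tcp_rot: [-180.0, 0.0, 80.5]
wrist_force: [0.6, -0.8, 0.1]
opening: 0.0697
grasp_force: 0.0
```

>>> arm_command(
  series=[
    [0,0,0.02,0],
    [0,0,0.04,0],
    [0,0,0.05,0],
    [0,0,0.05,0],
    [0,0,0.05,0],
  ],
)

```text
time: 44.35
ee_pos: [0.5298, 0.3145, 0.1537]
tcp_rot: [180.0, -0.0, 80.5]
wrist_force: [0.5, -1.0, -0.7]
opening: 0.0698
grasp_force: 0.0
```

```bash
python3 - <<'E'
from h import *
o=bot.get_obs(); print(o["ee_pos"],o["tcp_rot"][2])
c=cam("side"); cv2.imwrite("pics/s6.png",cv2.resize(c["color"][130:290,210:400],(760,640),interpolation=cv2.INTER_CUBIC))
E
```

```text
[0.52982762 0.31445219 0.15373859] 80.4660705521807
```

View pics/s6.png

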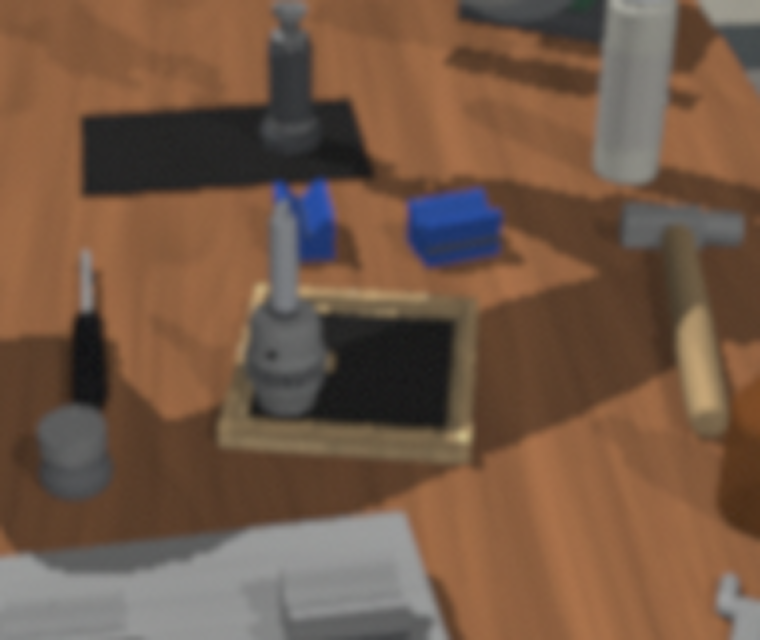

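The chuck stands in its bay exactly where it was, with its tip at (283,200) and base at (287,400) in the crop. The jack is upright on the mat at (290,140).

>>> arm_command(
  series=[
    [0,0,0.02,0],
    [0,0,0.04,0],
    [0,0,0.06,0],
    [0,0,0.08,0],
    [0,0,0.093,0],
  ],
)

```text
time: 44.9
ee_pos: [0.5299, 0.3145, 0.0599]
tcp_rot: [180.0, -0.0, 80.5]
wrist_force: [0.4, -0.1, 0.8]
opening: 0.0695
grasp_force: 0.0
```

>>> arm_command(
  series=[
    [0,0,0,0],
    [0,0,0,0],
    [0,0,0,0],
    [0,0,0,0],
    [0,0,0,0],
  ],
  hand=0.03,
)

```text
time: 45.4
ee_pos: [0.5302, 0.3151, 0.0619]
tcp_rot: [179.9, -0.1, 80.5]
wrist_force: [-3.2, -0.7, 7.0]
opening: 0.0362
grasp_force: 70.9
```

>>> arm_command(
  series=[
    [0,0,0,0],
    [0,0,0,0],
    [0,0,0,0],
    [0,0,0,0],
    [0,0,0,0],
  ],
)

```text
time: 45.9
ee_pos: [0.5302, 0.3151, 0.0619]
tcp_rot: [179.9, -0.1, 80.5]
wrist_force: [-2.0, -0.5, 5.9]
opening: 0.0362
grasp_force: 70.9
```

>>> arm_command(
  series=[
    [0,0,-0.01,0],
    [0,0,-0.025,0],
    [0,0,-0.045,0],
    [0,0,-0.065,0],
    [0,0,-0.084,0],
  ],
)

```text
time: 46.4
ee_pos: [0.5297, 0.3146, 0.146]
tcp_rot: [180.0, -0.0, 80.5]
wrist_force: [0.8, -0.3, -5.8]
opening: 0.0362
grasp_force: 70.7
```

```bash
python3 -c "
from h import *
o=bot.get_obs();print(o['ee_pos'],o['tcp_rot'],o['opening'],o['wrist_force'])
plan([(.5214,.0141,.145,80.5)],step=.031)"
```

```text
[0.5297455  0.31460316 0.14599081] [ 1.79982478e+02 -5.47271815e-03  8.04857649e+01] 0.03615402080333252 [ 0.79050188 -0.2928142  -5.84698833]
start [ 0.5297  0.3146  0.146  80.4858]
[[-0.03, 0.004, 0.0, -0.0], [-0.06, 0.008, 0.0, -0.0], [-0.089, 0.013, 0.0, -0.0], [-0.119, 0.017, 0.0, -0.0], [-0.149, 0.021, 0.0, -0.0]]
[[-0.03, 0.004, 0.0, -0.0], [-0.06, 0.008, 0.0, -0.0], [-0.089, 0.012, 0.001, -0.0], [-0.119, 0.016, 0.001, -0.0], [-0.149, 0.02, 0.001, -0.0]]
-> [5.20900e-01 1.39000e-02 1.45000e-01 8.04858e+01]
```

>>> arm_command(
  series=[
    [-0.025,0.004,0,0],
    [-0.055,0.008,0,0],
    [-0.087,0.013,0,0],
    [-0.119,0.017,0,0],
    [-0.149,0.021,0,0],
  ],
)

```text
time: 46.9
ee_pos: [0.5257, 0.1629, 0.1453]
tcp_rot: [180.0, 0.0, 80.5]
wrist_force: [-0.2, -0.1, -6.0]
opening: 0.036
grasp_force: 71.1
```

>>> arm_command(
  series=[
    [-0.033,0.004,0,0],
    [-0.066,0.009,0,0],
    [-0.098,0.013,0,0],
    [-0.128,0.017,0,0],
    [-0.149,0.02,0,0],
  ],
)

```text
time: 47.4
ee_pos: [0.5207, 0.0121, 0.1454]
tcp_rot: [180.0, 0.0, 80.4]
wrist_force: [-1.1, -0.4, -6.2]
opening: 0.0364
grasp_force: 71.1
```

>>> arm_command(
  series=[
    [0,0,0.014,0],
    [0,0,0.03,0],
    [0,0,0.048,0],
    [0,0,0.062,0],
    [0,0,0.072,0],
  ],
)

```text
time: 47.9
ee_pos: [0.5205, 0.0144, 0.0712]
tcp_rot: [-179.9, 0.0, 80.5]
wrist_force: [-0.2, -0.5, -5.8]
opening: 0.036
grasp_force: 71.1
```

>>> arm_command(
  series=[
    [0,0,0.001,0],
    [0,0,0.002,0],
    [0,0,0.003,0],
    [0,0,0.003,0],
    [0,0,0.003,0],
  ],
)

```text
time: 48.4
ee_pos: [0.5212, 0.014, 0.0698]
tcp_rot: [180.0, -0.0, 80.5]
wrist_force: [0.3, -0.1, -6.3]
opening: 0.0364
grasp_force: 71.1
```

>>> arm_command(
  series=[
    [0,0,0.001,0],
    [0,0,0.002,0],
    [0,0,0.003,0],
    [0,0,0.003,0],
    [0,0,0.003,0],
  ],
)

```text
time: 48.9
ee_pos: [0.521, 0.014, 0.0669]
tcp_rot: [180.0, -0.0, 80.5]
wrist_force: [-3.8, 0.3, 3.4]
opening: 0.036
grasp_force: 71.8
```

>>> arm_command(
  series=[
    [0,0,0.001,0],
    [0,0,0.001,0],
    [0,0,0.001,0],
    [0,0,0.001,0],
    [0,0,0.001,0],
  ],
)

```text
time: 49.4
ee_pos: [0.521, 0.014, 0.0669]
tcp_rot: [179.9, -0.0, 80.5]
wrist_force: [-7.6, 0.1, 11.7]
opening: 0.0358
grasp_force: 72.9
```

>>> arm_command(
  series=[
    [0,0,0.001,0],
    [0,0,0.001,0],
    [0,0,0.001,0],
    [0,0,0.001,0],
    [0,0,0.001,0],
  ],
)

```text
time: 49.9
ee_pos: [0.521, 0.014, 0.0668]
tcp_rot: [179.9, -0.0, 80.5]
wrist_force: [-9.9, -0.1, 19.7]
opening: 0.0362
grasp_force: 73.7
```

>>> arm_command(
  series=[
    [0,0,-0.002,0],
    [0,0,-0.002,0],
    [0,0,-0.002,0],
    [0,0,-0.002,0],
    [0,0,-0.002,0],
  ],
)

```text
time: 50.4
ee_pos: [0.5212, 0.014, 0.0669]
tcp_rot: [180.0, -0.0, 80.5]
wrist_force: [-4.1, -0.7, 7.0]
opening: 0.0364
grasp_force: 72.5
```

>>> arm_command(
  series=[
    [0,0,0,0],
    [0,0,0,0],
    [0,0,0,0],
    [0,0,0,0],
    [0,0,0,0],
  ],
  hand=0.085,
)

```text
time: 50.9
ee_pos: [0.5209, 0.014, 0.0662]
tcp_rot: [-180.0, 0.0, 80.5]
wrist_force: [0.8, 0.5, -0.7]
opening: 0.0852
grasp_force: 0.0
```

>>> arm_command(
  series=[
    [0,0,-0.03,0],
    [0,0,-0.06,0],
    [0,0,-0.09,0],
    [0,0,-0.12,0],
    [0,0,-0.15,0],
  ],
)

```text
time: 51.4
ee_pos: [0.5208, 0.014, 0.2175]
tcp_rot: [180.0, -0.0, 80.5]
wrist_force: [0.5, 0.1, 0.2]
opening: 0.085
grasp_force: 0.0
```

>>> arm_command(
  series=[
    [0.04,0,0,0],
    [0.08,0,0,0],
    [0.12,0,0,0],
    [0.16,0,0,0],
    [0.2,0,0,0],
  ],
)

```text
time: 51.9
ee_pos: [0.5541, 0.2129, 0.2163]
tcp_rot: [180.0, -0.0, 80.5]
wrist_force: [0.3, -0.7, -0.4]
opening: 0.085
grasp_force: 0.0
```

>>> arm_command(
  series=[
    [0,-0.03,0,0],
    [0,-0.06,0,0],
    [0,-0.09,0,0],
    [0,-0.1,0,0],
    [0,-0.1,0,0],
  ],
)

```text
time: 52.4
ee_pos: [0.4547, 0.2281, 0.2169]
tcp_rot: [179.9, -0.0, 80.6]
wrist_force: [0.7, -0.2, 0.5]
opening: 0.0848
grasp_force: 0.0
```

```bash
python3 - <<'E'
from h import *
o=bot.get_obs(); print(o["time"],o["ee_pos"],o["opening"])
a=cam("top")["color"]; s=cam("side")["color"]
b=cv2.resize(a[140:310,200:460],(780,510),interpolation=cv2.INTER_CUBIC); cv2.imwrite("pics/t7.png",b)
cv2.imwrite("pics/s7.png",cv2.resize(s[140:360,150:430],(760,597),interpolation=cv2.INTER_CUBIC))
E
```

```text
52.4 [0.4547141  0.22806763 0.21687383] 0.08475934658626103
```

View pics/t7.png

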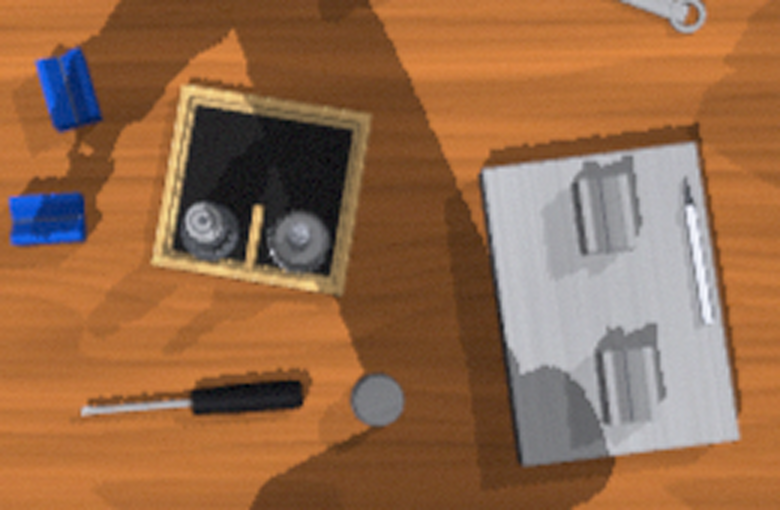

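View pics/s7.png

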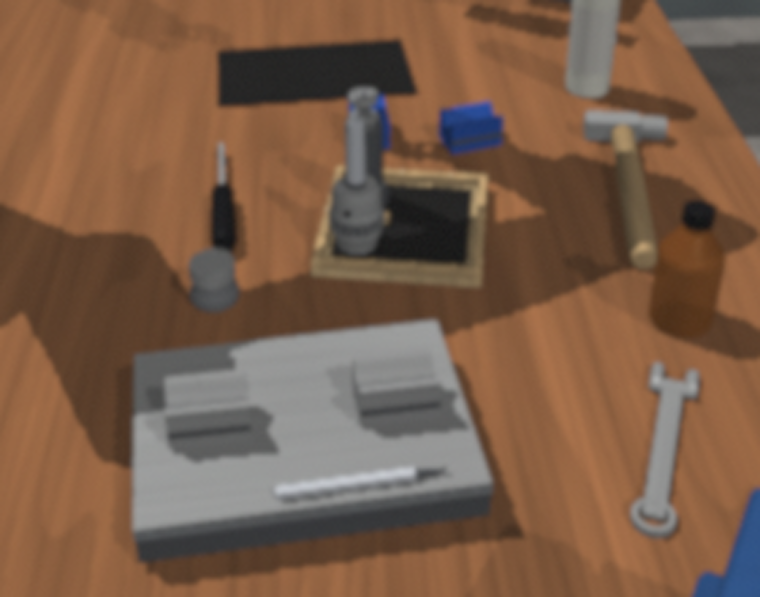

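The final pictures show the jack at (207,228) and the chuck at (300,240) upright in their bays, the V-blocks on the plate at (606,210) and (630,385), and the screwdriver, pot and scriber where they were.

```bash
python3 -c "
from workcell import bot
print(bot.job_done())"
```

```text
the job is handed in; nothing more can be done
None
```

The job is done and handed in at about 52 s: both V-blocks stand groove up and in line on the plate, 70 mm either side of its middle to within about 2 mm. The chuck and jack are back upright in their own bays, and the scriber, screwdriver and pot look unmoved in the final pictures.

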